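# Clamp two culture flasks on the orbital shaker

### The job

Clamp the two flasks on the shaker: squeeze the spring lock on the front clamp bar, slide the bar up until both flasks are held snugly against the rear bar, and let go so that it locks. Then tighten the two slotted screws of that bar fully clockwise with the T-handle key from its stand, and put the key back upright in the stand; never slide the bar with its lock not squeezed, turn the screws only with the key, and leave everything else on the bench as it stands.

Things in the scene. Friction and masses are not known exactly. Their poses are not given: they have to be found in the camera images.
- shaker: Orbital shaker, white housing under a square aluminium platform 330 x 330 mm whose top is 85 mm above the bench; fixed. Origin on the bench under the platform's centre; z up; x (the bars' sliding direction, 'rearward', away from the control panel) and y (left) run along the platform's edges. Two rails along x, 10 mm high, at y = +-135 mm.
- bar_face (a point): Front clamp bar, aluminium with a rubber face, 230 mm long along y, spanning 8 to 30 mm above the platform, running on the two rails by end blocks. The point is the middle of its rubber face (which looks to +x, towards the flasks), 19 mm above the platform; axes as the shaker's.
- bar_grip (a point): The bar's spring lock: two upright black cheeks 62 mm in front (-x) of the rubber face, each 30 mm long in x, tops 62 mm above the platform. The +y cheek is fixed (outer face 21 mm from this point); the -y one is the sprung lock tab (outer face at 29 mm free, 21 mm pressed). The point: middle between the squeezed cheeks, 42 mm above the platform; axes as the shaker's. 35 mm free beside each.
- tab (a joint): Travel of the lock tab towards the fixed cheek, m: 0 free (brake on: the bar then holds against about 20 N), 0.008 fully pressed, where the brake is off (it lets go at about 0.005). Pressing it fully takes about 13 N; it springs back when let go.
- bar (a joint): Travel of the front bar from the platform's front, m: 0 to 0.125, grows rearward (+x of the shaker). With the lock pressed it slides with about 1.5 N.
- back_bar: Rear clamp bar, like the front one but bolted in place, without lock or slotted screws. Origin on the platform under the middle of its rubber face, which looks to -x, towards the flasks; axes as the shaker's.
- flask_left: Conical culture flask, white plastic with a grey screw cap, about 250 g, standing on the platform left (+y) of the middle. 150 mm tall; base 90 mm in diameter up to 30 mm high, narrowing to 36 mm at 105 mm, cap 44 mm. Origin at the centre of its underside, z up.
- flask_right: The same flask, right (-y) of the middle.
- screw_left_slot (a point): Slotted captive screw head at the left (+y) end of the front bar, 25 mm in front (-x) of its rubber face, 135 mm left of its middle: steel disc, 36 mm in diameter, 14 mm high. The point: centre of the slot at the top of the head, 44 mm above the platform; x along the slot, z up. Slot closed at the ends: 25 mm long, 6.6 mm wide, 10 mm deep.
- screw_right_slot (a point): The same at the right (-y) end of the front bar.
- screw_left (a joint): Turn of the left screw, rad: grows clockwise seen from above; 0 loose (slot along x, the sliding direction), 1.571 tight against its stop (slot along the bar). Friction about 0.12 N m; stays where it is left. The key's blade has about 0.15 rad of play in the slot, so the key must be turned that much further than the screw.
- screw_right (a joint): The same for the right screw.
- key: T-handle slot key, 134 mm long, 160 g, upright in its stand. Origin at the middle of the blade's lower end, z up the shaft, x along blade and cross handle. Blade 20 mm wide, 3.6 mm thick (last 5 mm: 17 x 2.4), 18 mm long; shaft 10 mm; collar 36 mm in diameter 82 to 90 mm above the tip, rests on the stand's rim; neck 18 mm; black cross handle 84 x 16 x 18 mm centred 125 mm above the tip.
- key_grip (a point): The middle of the key's cross handle; axes as the key's.
- stand: The key's stand, fixed to the bench: base 90 x 90 x 10 mm with an upright tube 42 mm in outer and 28 mm in inner diameter, rim 98 mm above the bench. Origin on the bench at the tube's axis. The key in it has its tip 16 mm above the bench.
- tube_rack: Bystander: rack of blue-capped tubes, 120 x 75 mm, 102 mm tall. Origin at the centre of its underside.
- amber_bottle: Bystander: amber bottle, 58 mm in diameter, 130 mm tall. Origin at the centre of its underside.
- beaker: Bystander: beaker, 76 mm in diameter, 100 mm tall. Origin at the centre of its underside.
- hdpe_bottle: Bystander: white bottle, 84 mm in diameter, 170 mm tall. Origin at the centre of its underside.
- cylinder: Bystander: measuring cylinder, foot 60 mm, 33 mm in diameter, 232 mm tall. Origin at the centre of its underside.
- jar: Bystander: white jar, 60 mm in diameter, 85 mm tall. Origin at the centre of its underside.
Mind the look-alikes: they are no part of the job. Leave any blue, orange or white look-alike of the key alone.

How it is judged:
By the outcome, as a careful person would: the job done as asked, in the order asked, and still so for the second after the job is handed in, with the robot touching nothing.
It also fails if it takes over 72 s, if anything falls off the work surface, if the arm or the gripper's body presses on something with over 40 N, if the wrist force passes 120 N, or if a joint passes its speed limit or range.

### The arm

A 7-joint arm with a two-finger parallel gripper is mounted at the origin on the work surface. World frame = base frame: x ahead of the robot, y to its left, z up, the work surface at z = 0. Lengths are in m, angles in rad, forces in N, time in s.
With the tool pointing down it reaches from about 0.4 to 0.85 m from the base axis. Payload 4.5 kg.
Tool frame: the origin (TCP) lies midway between the tips of the shut fingers; the grasp point (between the pads) lies 19 mm behind it; x points along the fingers, z is the direction in which the jaws open and shut, and the axes are right-handed (so a half turn about x gives the same grasp; the last joint's range is limited). The gripper opens to 88 mm and grips with 3 to 60 N. Pads are 18 mm wide; open, the fingers measure 123 mm over their backs; the gripper's body (75 mm by 187 mm) begins 45 mm behind the grasp point.
Start: joints at [1.351, 0.689, -0.195, 1.565, 0.157, 0.902, -0.215], TCP at [0.157, -0.605, 0.219] pointing down, gripper open.
Joint ranges: [-3.01, 3.01], [-0.46, 2.08], [-1.47, 1.51], [0.13, 2.56], [-1, 4.14], [0.04, 2.09], [-2.66, 2.66]. Speed limits (rad/s): [2.57, 2.57, 3.14, 3.14, 3.14, 3.14, 3.14].

### API

Orientations are given as [roll, pitch, yaw] about the fixed x, y, z axes, in that order (R = Rz(yaw) Ry(pitch) Rx(roll)).
In Python, from bench import arm gives the robot as it stands.
- The arm moves only by the shell command python3 -m crank 'ROWS' [FORCE]. ROWS is JSON, a list of rows, each an object of numbers: "tx", "ty", "tz": the shift along the world's x, y, z in m; "yaw": the turn about the world's z in rad; "fingers": the finger opening in m, from 0 to 0.0881. In form: [{"tx": .., "ty": .., "tz": .., "yaw": .., "fingers": ..}, ...]. A call has 1 to 20 rows; each row shifts and turns the commanded pose from where the row before left it; what a row does not reach is not made up. A row lasts 1/8 s, in which the tool goes at most 62.5 mm and 10.7 degrees, less where a joint would pass 70% of its speed; a pose out of reach is approached as far as the arm can. A call with a gripper value outside its range is refused whole. The fingers move at their own pace and stop on an object; FORCE is the grip in N (left out, the last holds). Time passes only in rows, so rows that do not move let the fingers close. It gives the time, the measured TCP pose, the force and the opening at its end, in the units of the state.
- arm.get_obs(): the state, without advancing time (a new reading comes with each control period).
- arm.get_image(name): name is "side" or "top"; returns the picture (480x640x3 uint8, red, green, blue); there is no depth.
- arm.camera_info(name): a dict with "fx", "fy", "cx", "cy" (pixels), "dist_coeffs" ([k1, k2, p1, p2, k3] as OpenCV has them; the pictures are not rectified), "rvec" (rotation vector, rad) and "tvec" (3), from world to camera coordinates, as OpenCV has them. Camera axes: x right, y down, z forward; pixel columns grow to the right and rows downward; lengths in m; the calibration is good to about 2 mm. A picture is of the moment at which its call begins. camera_info takes no time and is no camera call.
- arm.finish_job(): hands the job in, once; it reports no verdict.
The state is a dict: "time": time; "q": joint angles; "qd": joint speeds; "effort": joint torques, N m; "eef_pos": TCP position; "tool_rot": TCP orientation; "contact_force": force on the tool from outside, world axes, zero at the start; "ft_torque": the same for the moment, N m; "width": opening from 0.0 (shut) to 1.0 (fully open).
Only numpy, scipy, OpenCV 4.12 (cv2) and the standard library are available. Lean on these libraries where they do the work, as an engineer would, in place of code of your own. Each camera call takes 0.05 s, during which the arm holds its last target. There are 200 camera calls.

## Working session

There is one attempt and no reset: what is moved stays moved. The work goes in short steps, Python scripts to look and compute and a shell command to move; the robot and the scene stay as the last step left them, time stands still between calls to the robot, and variables do not carry over. Pictures are saved under pics/ and viewed, about 8 in all and at most 12, crops included, and the job is handed in when it is done.

```bash
mkdir -p pics; python3 - <<'E'
from bench import arm
import cv2,json
for n in("side","top"):
    cv2.imwrite(f"pics/{n}0.png",arm.get_image(n)[:,:,::-1]); print(n,arm.camera_info(n))
print(arm.get_obs())
E
ls
```

```text
side {'fx': 605.8726498392484, 'fy': 605.8726498392484, 'cx': 312.88043423635827, 'cy': 234.17194579779317, 'dist_coeffs': array([-0.15039057,  0.        ,  0.        ,  0.        ,  0.        ]), 'rvec': array([ 0.99851327, -2.45340247,  1.07605623]), 'tvec': array([0.32285558, 0.33781925, 1.38712805])}
top {'fx': 540.9168408563032, 'fy': 540.9168408563032, 'cx': 316.60072983265354, 'cy': 239.9622668125175, 'dist_coeffs': array([-0.09388547,  0.        ,  0.        ,  0.        ,  0.        ]), 'rvec': array([ 2.10372266, -2.12897478,  0.20034027]), 'tvec': array([-0.01884509,  0.5358215 ,  1.30884132])}
{'time': 0.1, 'q': array([ 1.35078093,  0.68986422, -0.19449209,  1.56620787,  0.15731259,
        0.90248871, -0.21512336]), 'qd': array([ 0.0012381 , -0.00252093, -0.00052874, -0.003814  ,  0.00176266,
        0.00019528, -0.00137447]), 'effort': array([-2.74401944e-03, -5.28498638e+01, -1.27150577e+00, -1.53837562e+01,
       -5.26017195e-02,  1.94021086e-03,  2.34612560e-05]), 'eef_pos': array([ 0.15673052, -0.60443457,  0.21782051]), 'tool_rot': array([-3.05048125,  1.56921764,  1.91575832]), 'contact_force': array([-0.16167665,  0.22681656, -0.36695697]), 'ft_torque': array([-0.0150824 , -0.00253819,  0.00262784]), 'width': 1.0001562620068758}
pics
```

View pics/top0.png

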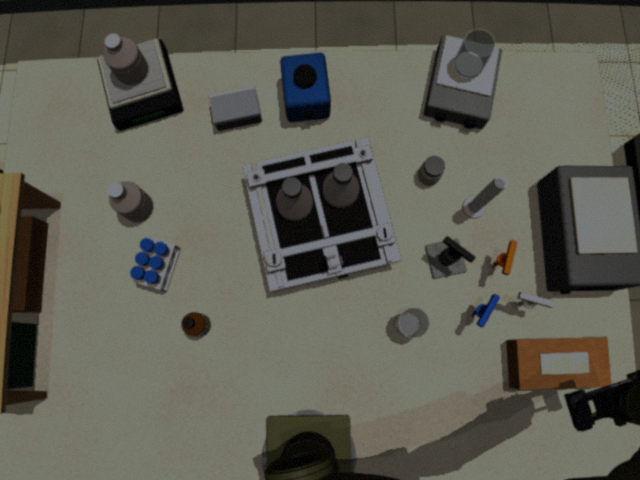

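View pics/side0.png

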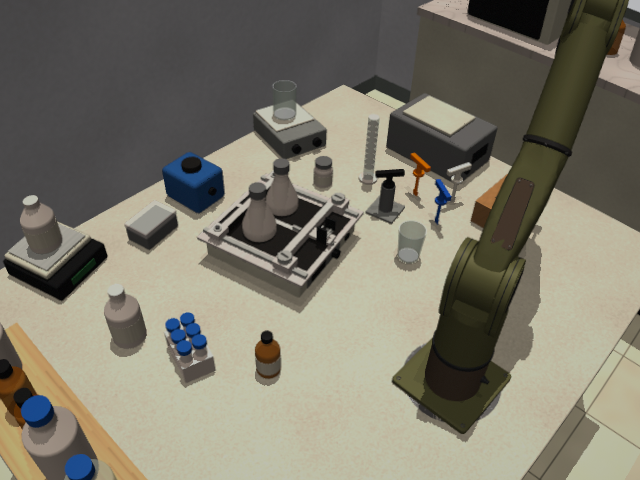

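The shaker shows at top (320,215) with the front bar's lock at (333,260). The flasks are at (295,200) and (342,187). Candidates for the key in the top view: black on a grey stand (455,250), orange (508,258), blue (486,310) and white (535,300). I choose the black one because it has the collar, the black handle and the stand, and I'll check it in a close crop.

```bash
cat > h.py <<'E'
from bench import arm
import cv2,numpy as np
def cam(n):
    c=arm.camera_info(n);K=np.array([[c['fx'],0,c['cx']],[0,c['fy'],c['cy']],[0,0,1.]])
    return K,np.array(c['dist_coeffs']),np.array(c['rvec']),np.array(c['tvec'])
def proj(n,P):
    K,d,r,t=cam(n);return cv2.projectPoints(np.array(P,float).reshape(-1,1,3),r,t,K,d)[0].reshape(-1,2)
def onz(n,uv,z):
    K,d,r,t=cam(n);R=cv2.Rodrigues(r)[0]
    p=cv2.undistortPoints(np.array(uv,float).reshape(-1,1,2),K,d).reshape(-1,2)
    D=np.c_[p,np.ones(len(p))]@R;C=-R.T@t
    return C+D*((z-C[2])/D[:,2])[:,None]
def crop(n,x0,y0,x1,y1,s,f,b=1.6):
    im=arm.get_image(n)[y0:y1,x0:x1,::-1]
    im=cv2.resize(np.clip(im.astype(float)*b,0,255).astype(np.uint8),None,fx=s,fy=s,interpolation=cv2.INTER_CUBIC);
    for x in range((x0+19)//20*20,x1,20): cv2.putText(im,str(x),(int((x-x0+.5)*s),10),0,.35,(0,0,255));cv2.line(im,(int((x-x0+.5)*s),12),(int((x-x0+.5)*s),18),(0,0,255))
    for y in range((y0+19)//20*20,y1,20): cv2.putText(im,str(y),(0,int((y-y0+.5)*s)),0,.35,(0,0,255));cv2.line(im,(24,int((y-y0+.5)*s)),(30,int((y-y0+.5)*s)),(0,0,255))
    cv2.imwrite(f,im)
E
python3 -c "
from h import *
crop('top',240,135,400,295,3.7,'pics/a.png')
crop('side',195,155,415,300,3.6,'pics/b.png')
crop('top',400,210,560,330,4.9,'pics/c.png')"
```

```text
(no output)
```

View pics/a.png

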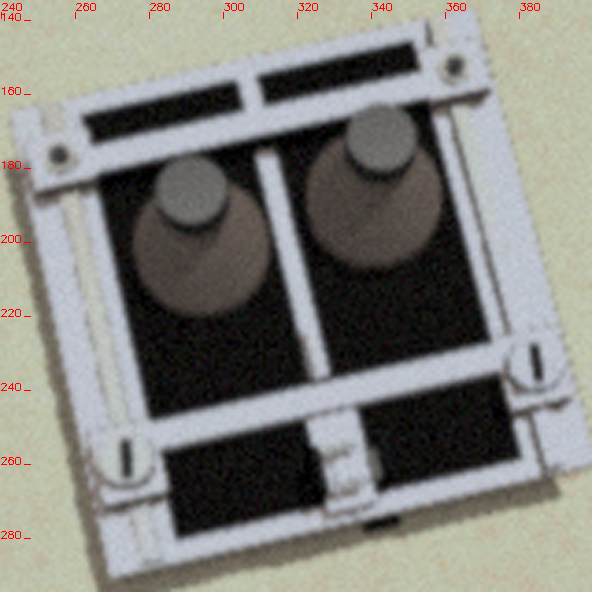

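View pics/b.png

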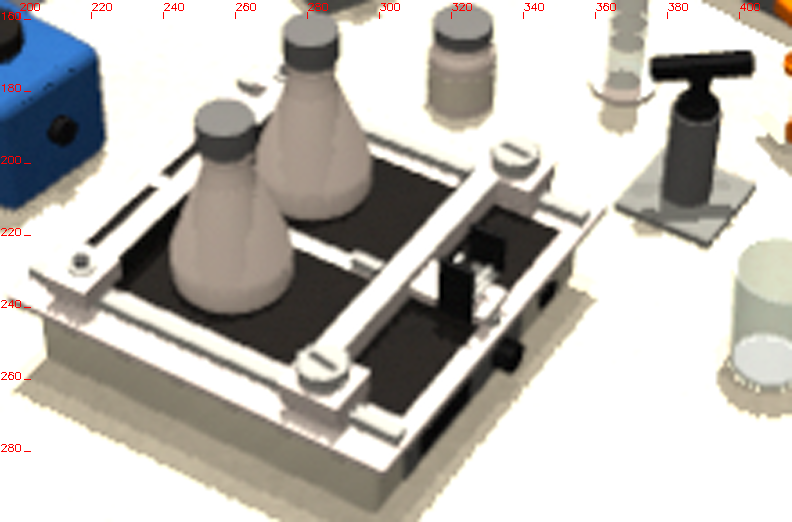

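View pics/c.png

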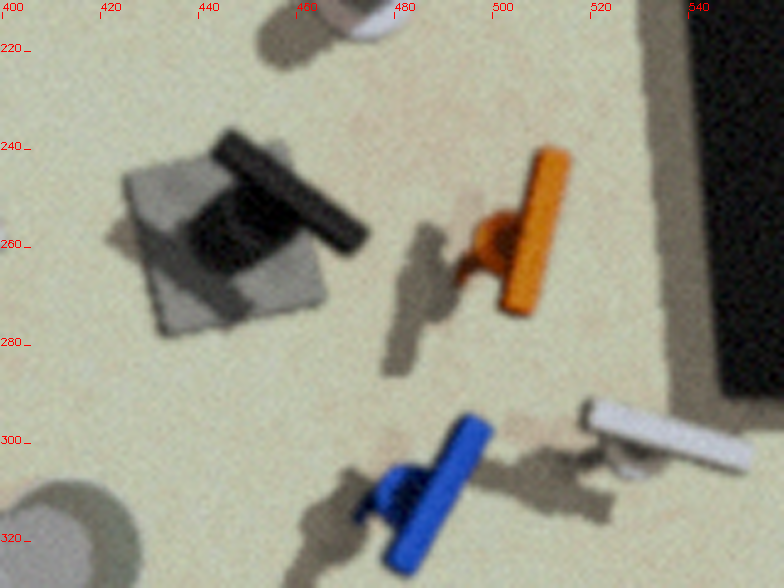

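```bash
cat >> h.py <<'E'
def tri(a,b):
    A=[];
    Ps=[]
    for n,uv in(('top',a),('side',b)):
        K,d,r,t=cam(n);Ps.append(np.c_[cv2.Rodrigues(r)[0],t]);A.append(cv2.undistortPoints(np.array(uv,float).reshape(1,1,2),K,d).reshape(2,1))
    X=cv2.triangulatePoints(Ps[0],Ps[1],*A)[:,0];return X[:3]/X[3]
E
python3 - <<'E'
from h import *
np.set_printoptions(precision=4,suppress=True)
ct=lambda x,y:(240+x/3.7-.5,135+y/3.7-.5); cs=lambda x,y:(195+x/3.6-.5,155+y/3.6-.5); ck=lambda x,y:(400+x/4.9-.5,210+y/4.9-.5)
P={}
for n,a,b,z in(('sl',ct(126,458),cs(323,360),.129),('sr',ct(536,362),cs(516,155),.129),('key',ck(290,193),cs(702,64),.147),
  ('fl',ct(193,188),cs(226,117),.235),('fr',ct(382,138),cs(311,31),.235),):
    t=onz('top',[a],z)[0];s=onz('side',[b],z)[0];print(n,tri(a,b),t,s)
print('handle ends',onz('top',[ck(222,137),ck(358,250)],.150))
print('front plat corners',onz('top',[ct(112,577),ct(592,463),ct(10,112),ct(487,10)],.085))
print('bar face edge',onz('top',[ct(150,419),ct(490,343)],.115),'back',onz('top',[ct(100,180),ct(435,103)],.115))
print('stand base corners',onz('top',[ck(125,176),ck(163,337),ck(325,300),ck(285,145)],.01))
print('cheeks tops',onz('side',[cs(456,265),cs(488,232)],.147))
E
```

```text
sl [0.4771 0.076  0.1291] [0.4777 0.0764 0.129 ] [0.4765 0.0756 0.129 ]
sr [ 0.5376 -0.1886  0.1213] [ 0.5369 -0.1871  0.129 ] [ 0.5307 -0.1819  0.129 ]
key [ 0.4922 -0.3594  0.1421] [ 0.4914 -0.3581  0.147 ] [ 0.4885 -0.3539  0.147 ]
fl [0.6237 0.0272 0.2318] [0.6238 0.0278 0.235 ] [0.6192 0.0293 0.235 ]
fr [ 0.6549 -0.0866  0.2305] [ 0.6537 -0.0862  0.235 ] [ 0.6499 -0.0826  0.235 ]
handle ends [[ 0.5185 -0.3261  0.15  ]
 [ 0.4629 -0.3883  0.15  ]]
front plat corners [[ 0.4063  0.0891  0.085 ]
 [ 0.4776 -0.2271  0.085 ]
 [ 0.7258  0.1611  0.085 ]
 [ 0.7954 -0.168   0.085 ]]
bar face edge [[ 0.5053  0.0622  0.115 ]
 [ 0.5528 -0.1592  0.115 ]] back [[ 0.6669  0.0958  0.115 ]
 [ 0.7176 -0.1278  0.115 ]]
stand base corners [[ 0.5259 -0.3064  0.01  ]
 [ 0.4398 -0.3223  0.01  ]
 [ 0.4581 -0.4093  0.01  ]
 [ 0.5416 -0.393   0.01  ]]
cheeks tops [[ 0.4649 -0.0445  0.147 ]
 [ 0.4727 -0.0864  0.147 ]]
```

The close crop confirms it: a black T-key stands in a dark tube on the grey base, at top (459,249). The sizes agree with the description: screw spacing 271 mm, handle length 83 mm, shaker yaw about 0.213. Flasks are about 62 and 68 mm from the bar face, so the bar travels about 76 mm.

```bash
cat >> h.py <<'E'
from scipy.spatial.transform import Rotation as Ro
def st():
    o=arm.get_obs();R=Ro.from_euler('xyz',o['tool_rot']).as_matrix()
    print('t',round(o['time'],2),'tcp',o['eef_pos'].round(4),'appr',R[:,0].round(3),'jaw ang',round(float(np.arctan2(R[1,2],R[0,2])),3),'w',round(o['width']*88.1,1),'F',o['contact_force'].round(1),'T',o['ft_torque'].round(2),'q',o['q'].round(2))
E
python3 -c "
from h import *
st()
p=onz('top',[(472,208),(407,325)],0.0);print(p)"
```

```text
t 0.25 tcp [ 0.1568 -0.6047  0.2182] appr [-0.     0.001 -1.   ] jaw ang -1.317 w 88.4 F [-0.3 -0.   0.2] T [0.02 0.   0.01] q [ 1.35  0.69 -0.19  1.57  0.16  0.9  -0.22]
[[ 0.62735918 -0.43961761  0.        ]
 [ 0.32234428 -0.25259661  0.        ]]
```

```bash
python3 -m crank '[{"tz":0.04,"fingers":0.07},{"tz":0.04},{"tz":0.02,"yaw":-0.04},{"tx":0.02,"ty":-0.0},{"tx":0.0225,"ty":0.039},{"tx":0.0225,"ty":0.039},{"tx":0.0225,"ty":0.039},{"tx":0.0225,"ty":0.039},{"tx":0.0225,"ty":0.039},{"tx":0.0225,"ty":0.039},{"tx":0.0225,"ty":0.039},{"tx":0.0225,"ty":0.039},{"tx":0.0225,"ty":0.039},{"tx":0.0225,"ty":0.039},{"tx":0.0225,"ty":0.039},{"tx":0.0225,"ty":0.039},{"tx":0.0225,"ty":0.039},{"tx":0.0015,"ty":0.03},{},{}]'; python3 -c "
from h import *
st()"
```

```text
t 0.25 tcp [ 0.1568 -0.6047  0.2182] appr [-0.     0.001 -1.   ] jaw ang -1.317 w 88.4 F [-0.3 -0.   0.2] T [0.02 0.   0.01] q [ 1.35  0.69 -0.19  1.57  0.16  0.9  -0.22]schema error: expected keys tx, ty, tz, yaw, fingers
```

```bash
python3 -m crank '[{"tx":0,"ty":0,"tz":0.05,"yaw":0,"fingers":0.07},{"tx":0,"ty":0,"tz":0.05,"yaw":-0.04,"fingers":0.07},{"tx":0.02,"ty":0.02,"tz":0,"yaw":0,"fingers":0.07},{"tx":0.025,"ty":0.043,"tz":0,"yaw":0,"fingers":0.07},{"tx":0.025,"ty":0.043,"tz":0,"yaw":0,"fingers":0.07},{"tx":0.025,"ty":0.043,"tz":0,"yaw":0,"fingers":0.07},{"tx":0.025,"ty":0.043,"tz":0,"yaw":0,"fingers":0.07},{"tx":0.025,"ty":0.043,"tz":0,"yaw":0,"fingers":0.07},{"tx":0.025,"ty":0.043,"tz":0,"yaw":0,"fingers":0.07},{"tx":0.025,"ty":0.043,"tz":0,"yaw":0,"fingers":0.07},{"tx":0.025,"ty":0.043,"tz":0,"yaw":0,"fingers":0.07},{"tx":0.025,"ty":0.043,"tz":0,"yaw":0,"fingers":0.07},{"tx":0.025,"ty":0.043,"tz":0,"yaw":0,"fingers":0.07},{"tx":0.025,"ty":0.043,"tz":0,"yaw":0,"fingers":0.07},{"tx":0.019,"ty":0.043,"tz":0,"yaw":0,"fingers":0.07},{"tx":0,"ty":0,"tz":0,"yaw":0,"fingers":0.07}]' 20; python3 -c "
from h import *
st()"
```

```text
time: 2.25
eef_pos: [0.4723, -0.0647, 0.3187]
tool_rot: [2.381, 1.568, 1.032]
contact_force: [0.4, -0.4, 0.1]
width: 0.795
t 2.25 tcp [ 0.4723 -0.0647  0.3187] appr [ 0.001  0.002 -1.   ] jaw ang -1.349 w 70.0 F [ 0.4 -0.4  0.1] T [-0.01  0.04  0.01] q [ 0.27  0.38 -0.33  1.85  0.14  0.94 -1.47]
```

```bash
python3 -m crank '[{"tx":-0.001,"ty":-0.003,"tz":-0.05,"yaw":-0.01,"fingers":0.07},{"tx":0,"ty":0,"tz":-0.05,"yaw":0,"fingers":0.07},{"tx":0,"ty":0,"tz":-0.05,"yaw":0,"fingers":0.07},{"tx":0,"ty":0,"tz":0,"yaw":0,"fingers":0.07}]'; python3 -c "
from h import *
st();crop('side',240,140,400,280,4.9,'pics/d.png')"
```

```text
time: 2.75
eef_pos: [0.4669, -0.0731, 0.1662]
tool_rot: [-1.723, 1.563, -3.091]
contact_force: [-0.5, -0.5, -0.5]
width: 0.796
t 2.75 tcp [ 0.4669 -0.0731  0.1662] appr [-0.008 -0.    -1.   ] jaw ang -1.368 w 70.1 F [-0.5 -0.5 -0.5] T [ 0.02  0.04 -0.02] q [ 0.21  0.59 -0.24  2.06  0.27  0.53 -1.59]
```

View pics/d.png

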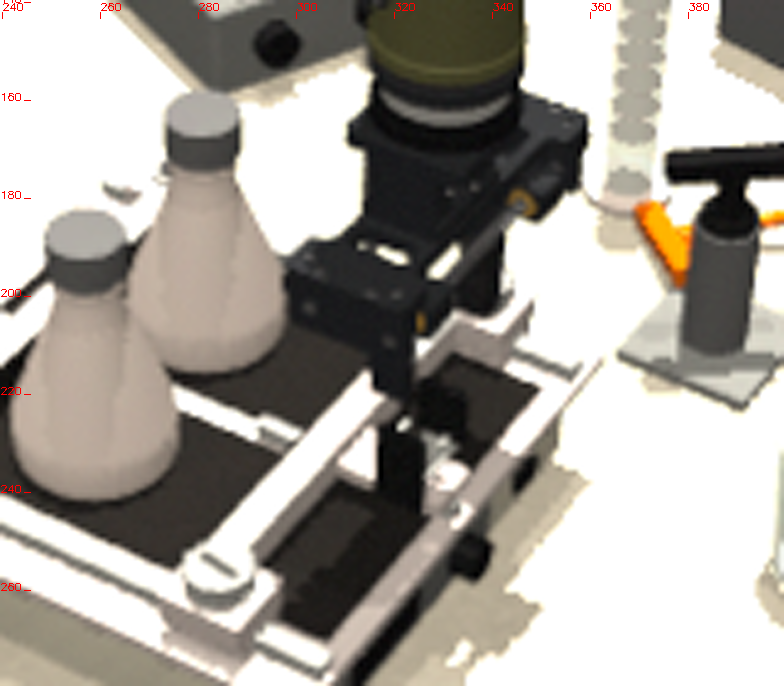

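The crop shows the fingers above the cheeks as intended, but the orange look-alike (380,190) looks different from before. I'll check the whole side view.

```bash
python3 -c "
from h import *
crop('side',300,60,580,260,2.8,'pics/e.png')"
```

```text
(no output)
```

View pics/e.png

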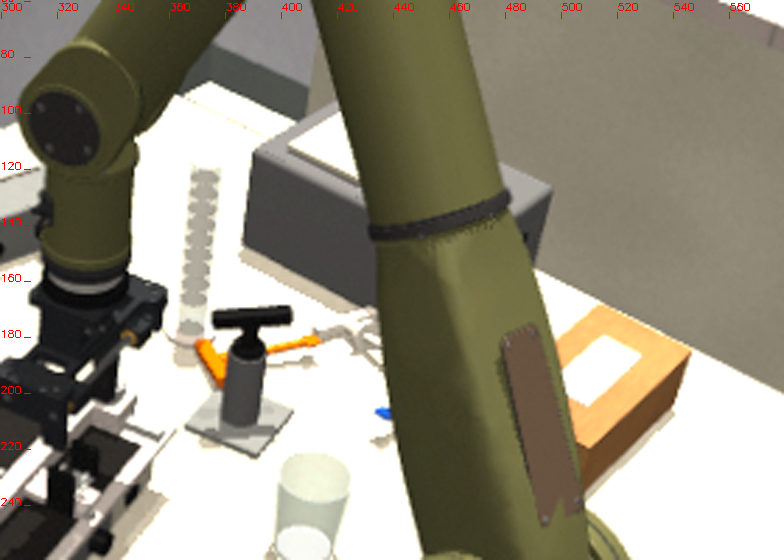

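The crop shows all three look-alikes lying flat: orange at (375,190), white at (425,180), blue at (434,207). They stood on thin blade tips at the start. I'll check whether my path could have touched them, and read the settled pose.

```bash
python3 -c "
from h import *
st()
print(onz('top',[(486,310),(508,258),(535,300)],0.12))"
```

```text
t 2.85 tcp [ 0.4703 -0.0727  0.1695] appr [ 0.001 -0.001 -1.   ] jaw ang -1.368 w 69.8 F [-0.1  0.6  0.6] T [-0.03 -0.   -0.03] q [ 0.21  0.58 -0.24  2.06  0.27  0.53 -1.59]
[[ 0.34947193 -0.42161897  0.12      ]
 [ 0.47235194 -0.48361323  0.12      ]
 [ 0.37061792 -0.54155978  0.12      ]]
```

The path went at z 0.32 and no nearer than 90 mm sideways to any look-alike, with no contact force, so they seem to have toppled by themselves. They are to be left alone, so I go on.

```bash
python3 -m crank '[{"tx":0,"ty":0.004,"tz":-0.02,"yaw":0.01,"fingers":0.07},{"tx":0,"ty":0,"tz":-0.02,"yaw":0,"fingers":0.07},{"tx":0,"ty":0,"tz":-0.0175,"yaw":0,"fingers":0.07},{"tx":0,"ty":0,"tz":0,"yaw":0,"fingers":0.07},{"tx":0,"ty":0,"tz":0,"yaw":0,"fingers":0.07}]'; python3 -c "
from h import *
st();crop('side',280,180,360,260,7.5,'pics/f.png')"
```

```text
time: 3.48
eef_pos: [0.4713, -0.0683, 0.1127]
tool_rot: [1.223, 1.568, -0.134]
contact_force: [0.2, -0.2, 0.0]
width: 0.789
t 3.48 tcp [ 0.4713 -0.0683  0.1127] appr [ 0.003 -0.    -1.   ] jaw ang -1.357 w 69.5 F [ 0.2 -0.2  0. ] T [ 0.03 -0.06  0.02] q [ 0.16  0.69 -0.18  2.11  0.32  0.37 -1.64]
```

View pics/f.png

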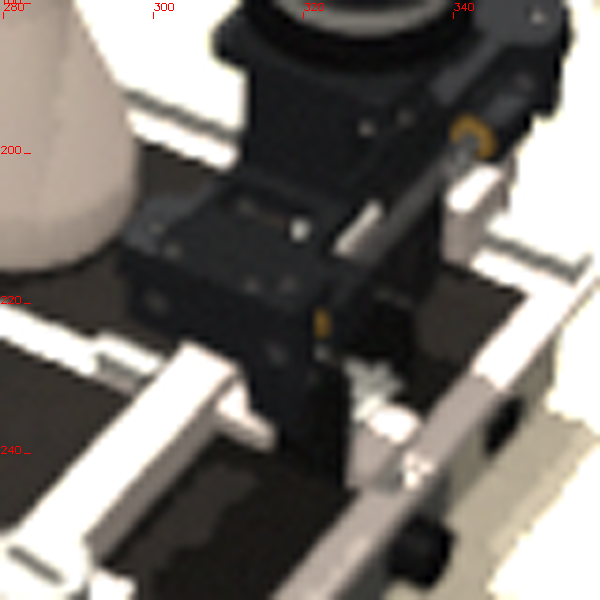

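The left finger is just outside the fixed cheek at (325,240), with no contact force. Closing.

```bash
python3 -m crank '[{"tx":-0.001,"ty":0.004,"tz":0,"yaw":0,"fingers":0.06},{"tx":0,"ty":0,"tz":0,"yaw":0,"fingers":0.05},{"tx":0,"ty":0,"tz":0,"yaw":0,"fingers":0.036},{"tx":0,"ty":0,"tz":0,"yaw":0,"fingers":0.036},{"tx":0,"ty":0,"tz":0,"yaw":0,"fingers":0.036},{"tx":0,"ty":0,"tz":0,"yaw":0,"fingers":0.036}]' 25; python3 -c "
from h import *
st()"
```

```text
time: 4.28
eef_pos: [0.4697, -0.0645, 0.1118]
tool_rot: [0.824, 1.569, -0.533]
contact_force: [-1.2, -2.1, 5.1]
width: 0.469
t 4.28 tcp [ 0.4697 -0.0645  0.1118] appr [ 0.002 -0.001 -1.   ] jaw ang -1.357 w 41.4 F [-1.2 -2.1  5.1] T [-0.77 -0.12  0.04] q [ 0.15  0.69 -0.18  2.11  0.32  0.37 -1.65]
```

Opening of 41.4 mm means the tab is fully pressed. Sliding.

```bash
python3 -m crank '[{"tx":0.003,"ty":0.0006,"tz":0,"yaw":0,"fingers":0.036},{"tx":0.006,"ty":0.0013,"tz":0,"yaw":0,"fingers":0.036},{"tx":0.008,"ty":0.0017,"tz":0,"yaw":0,"fingers":0.036},{"tx":0.008,"ty":0.0017,"tz":0,"yaw":0,"fingers":0.036},{"tx":0.008,"ty":0.0017,"tz":0,"yaw":0,"fingers":0.036},{"tx":0.008,"ty":0.0017,"tz":0,"yaw":0,"fingers":0.036},{"tx":0.006,"ty":0.0013,"tz":0,"yaw":0,"fingers":0.036},{"tx":0.005,"ty":0.0011,"tz":0,"yaw":0,"fingers":0.036},{"tx":0.003,"ty":0.0007,"tz":0,"yaw":0,"fingers":0.036},{"tx":0,"ty":0,"tz":0,"yaw":0,"fingers":0.036}]' ; python3 -c "
from h import *
st()"
```

```text
time: 5.52
eef_pos: [0.5247, -0.0522, 0.1118]
tool_rot: [1.074, 1.569, -0.282]
contact_force: [-1.0, -0.2, 4.5]
width: 0.469
t 5.53 tcp [ 0.5247 -0.0522  0.1118] appr [ 0.002 -0.    -1.   ] jaw ang -1.357 w 41.3 F [-1.  -0.2  4.5] T [-0.58 -0.09 -0.03] q [ 0.14  0.73 -0.2   1.96  0.3   0.48 -1.64]
```

```bash
python3 -m crank '[{"tx":0.003,"ty":0.0007,"tz":0,"yaw":0,"fingers":0.036},{"tx":0.003,"ty":0.0007,"tz":0,"yaw":0,"fingers":0.036},{"tx":0.003,"ty":0.0007,"tz":0,"yaw":0,"fingers":0.036},{"tx":0.002,"ty":0.0004,"tz":0,"yaw":0,"fingers":0.036},{"tx":0.002,"ty":0.0004,"tz":0,"yaw":0,"fingers":0.036},{"tx":0.001,"ty":0.0002,"tz":0,"yaw":0,"fingers":0.036},{"tx":0,"ty":0,"tz":0,"yaw":0,"fingers":0.036}]' ; python3 -c "
from h import *
st()"
```

```text
time: 6.4
eef_pos: [0.5365, -0.0496, 0.1118]
tool_rot: [-1.247, 1.568, -2.604]
contact_force: [-4.1, -0.8, 9.6]
width: 0.472
t 6.4 tcp [ 0.5365 -0.0496  0.1118] appr [-0.002 -0.001 -1.   ] jaw ang -1.357 w 41.5 F [-4.1 -0.8  9.6] T [-0.61  0.69  0.06] q [ 0.13  0.74 -0.21  1.92  0.29  0.51 -1.64]
```

```bash
python3 -m crank '[{"tx":0.002,"ty":0.0004,"tz":0,"yaw":0,"fingers":0.036},{"tx":0.001,"ty":0.0002,"tz":0,"yaw":0,"fingers":0.036},{"tx":0.001,"ty":0.0002,"tz":0,"yaw":0,"fingers":0.036}]'; python3 -m crank '[{"tx":0.001,"ty":0.0002,"tz":0,"yaw":0,"fingers":0.036},{"tx":0.001,"ty":0.0002,"tz":0,"yaw":0,"fingers":0.036}]' ; python3 -c "
from h import *
st()"
```

```text
time: 6.78
eef_pos: [0.5402, -0.0488, 0.1118]
tool_rot: [-1.329, 1.568, -2.686]
contact_force: [-4.6, -0.3, 9.9]
width: 0.47
time: 7.02
eef_pos: [0.5422, -0.0483, 0.1118]
tool_rot: [-1.344, 1.568, -2.701]
contact_force: [-4.1, -0.0, 10.6]
width: 0.467
t 7.03 tcp [ 0.5422 -0.0483  0.1118] appr [-0.003 -0.001 -1.   ] jaw ang -1.357 w 41.2 F [-4.1 -0.  10.6] T [-0.57  0.87  0.02] q [ 0.13  0.75 -0.21  1.9   0.29  0.53 -1.63]
```

```bash
for i in 1; do python3 -m crank '[{"tx":0.001,"ty":0.0002,"tz":0,"yaw":0,"fingers":0.036},{"tx":0.001,"ty":0.0002,"tz":0,"yaw":0,"fingers":0.036}]'; python3 -m crank '[{"tx":0.001,"ty":0.0002,"tz":0,"yaw":0,"fingers":0.036},{"tx":0,"ty":0,"tz":0,"yaw":0,"fingers":0.036}]';done ; python3 -c "
from h import *
st()"
```

```text
time: 7.28
eef_pos: [0.5439, -0.0479, 0.1118]
tool_rot: [-1.394, 1.567, -2.75]
contact_force: [-7.4, -0.9, 12.0]
width: 0.471
time: 7.52
eef_pos: [0.5439, -0.0479, 0.1118]
tool_rot: [-1.455, 1.565, -2.812]
contact_force: [-6.8, -0.8, 12.9]
width: 0.471
t 7.53 tcp [ 0.5439 -0.0479  0.1118] appr [-0.005 -0.002 -1.   ] jaw ang -1.356 w 41.5 F [-6.8 -0.8 12.9] T [-0.46  1.28  0.17] q [ 0.13  0.75 -0.21  1.89  0.29  0.53 -1.63]
```

```bash
python3 -m crank '[{"tx":0.001,"ty":0.0002,"tz":0,"yaw":0,"fingers":0.036},{"tx":0.001,"ty":0.0002,"tz":0,"yaw":0,"fingers":0.036},{"tx":0,"ty":0,"tz":0,"yaw":0,"fingers":0.036}]'; python3 -c "
from h import *
st();crop('top',240,135,400,295,3.7,'pics/g.png')"
```

```text
time: 7.9
eef_pos: [0.5439, -0.0479, 0.1117]
tool_rot: [-1.502, 1.561, -2.859]
contact_force: [-10.4, -1.5, 15.6]
width: 0.471
t 7.9 tcp [ 0.5439 -0.0479  0.1117] appr [-0.009 -0.003 -1.   ] jaw ang -1.356 w 41.5 F [-10.4  -1.5  15.6] T [-0.44  2.04  0.22] q [ 0.13  0.75 -0.21  1.89  0.29  0.54 -1.63]
```

View pics/g.png

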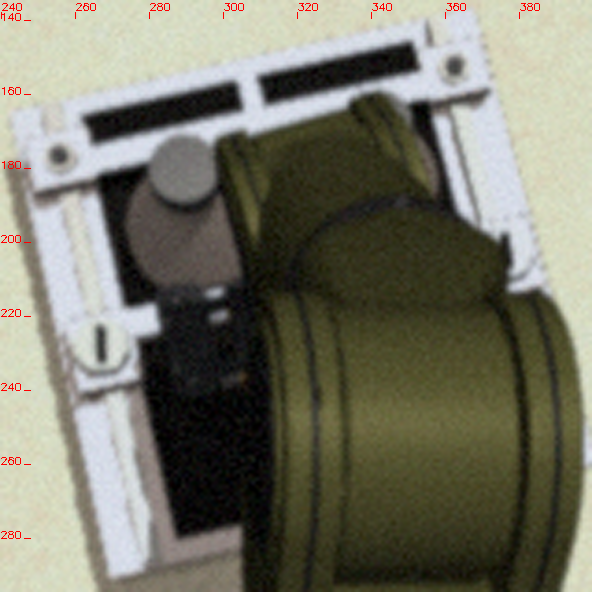

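Bar stopped hard at 76 mm travel; the left flask is against the rear bar and the left screw is at crop (101,345). Releasing so it locks, then lifting.

```bash
python3 -m crank '[{"tx":0,"ty":0,"tz":0,"yaw":0,"fingers":0.056},{"tx":0,"ty":0,"tz":0,"yaw":0,"fingers":0.062},{"tx":0,"ty":-0.001,"tz":0,"yaw":0,"fingers":0.07},{"tx":0.001,"ty":-0.003,"tz":0,"yaw":0,"fingers":0.07},{"tx":-0.002,"ty":0,"tz":0,"yaw":0,"fingers":0.07}]';python3 -m crank '[{"tx":0,"ty":0,"tz":0.03,"yaw":0,"fingers":0.07},{"tx":0,"ty":0,"tz":0.05,"yaw":0,"fingers":0.07},{"tx":0,"ty":0,"tz":0.06,"yaw":0,"fingers":0.07},{"tx":-0.01,"ty":-0.02,"tz":0.06,"yaw":-0.1,"fingers":0.07}]'; python3 -c "
from h import *
st()"
```

```text
time: 8.57
eef_pos: [0.5482, -0.051, 0.111]
tool_rot: [1.596, 1.57, 0.239]
contact_force: [0.1, 0.2, 0.3]
width: 0.797
time: 9.07
eef_pos: [0.5384, -0.0686, 0.3115]
tool_rot: [2.586, 1.569, 1.13]
contact_force: [0.5, -1.4, 0.2]
width: 0.797
t 9.07 tcp [ 0.5384 -0.0686  0.3115] appr [ 0.001  0.002 -1.   ] jaw ang -1.456 w 70.2 F [ 0.5 -1.4  0.2] T [-0.01 -0.05  0.05] q [ 0.22  0.48 -0.28  1.68  0.15  1.   -1.57]
```

```bash
python3 -m crank '[{"tx":-0.006,"ty":-0.036,"tz":0,"yaw":0.1,"fingers":0.06},{"tx":-0.006,"ty":-0.036,"tz":0,"yaw":0.1,"fingers":0.06},{"tx":-0.006,"ty":-0.036,"tz":0,"yaw":0.1,"fingers":0.06},{"tx":-0.006,"ty":-0.036,"tz":0,"yaw":0.1,"fingers":0.06},{"tx":-0.006,"ty":-0.036,"tz":0,"yaw":0.1,"fingers":0.06},{"tx":-0.006,"ty":-0.036,"tz":0,"yaw":0.1,"fingers":0.06},{"tx":-0.006,"ty":-0.036,"tz":0,"yaw":0.1,"fingers":0.06},{"tx":-0.005,"ty":-0.037,"tz":-0.05,"yaw":0.03,"fingers":0.06},{"tx":0,"ty":0,"tz":-0.04,"yaw":0,"fingers":0.06},{"tx":0,"ty":0,"tz":0,"yaw":0,"fingers":0.06},{"tx":0,"ty":0,"tz":0,"yaw":0,"fingers":0.06}]';python3 -c "
from h import *
st()"
```

```text
time: 10.45
eef_pos: [0.4925, -0.3589, 0.2212]
tool_rot: [0.509, 1.568, -0.216]
contact_force: [0.7, 0.6, 1.1]
width: 0.681
t 10.45 tcp [ 0.4925 -0.3589  0.2212] appr [ 0.002 -0.001 -1.   ] jaw ang -0.726 w 60.0 F [0.7 0.6 1.1] T [ 0.02 -0.05 -0.  ] q [ 0.79  0.69 -0.43  1.61  0.33  0.92 -0.48]
```

```bash
python3 -m crank '[{"tx":-0.001,"ty":0.001,"tz":-0.04,"yaw":0,"fingers":0.06},{"tx":0,"ty":0,"tz":-0.035,"yaw":0,"fingers":0.06},{"tx":0,"ty":0,"tz":-0.015,"yaw":0,"fingers":0.05},{"tx":0,"ty":0,"tz":0,"yaw":0,"fingers":0.04}]' 45; python3 -c "
from h import *
st()"
python3 -m crank '[{"tx":0,"ty":0,"tz":0,"yaw":0,"fingers":0.025},{"tx":0,"ty":0,"tz":0,"yaw":0,"fingers":0.01},{"tx":0,"ty":0,"tz":0,"yaw":0,"fingers":0.01},{"tx":0,"ty":0,"tz":0,"yaw":0,"fingers":0.01},{"tx":0,"ty":0,"tz":0,"yaw":0,"fingers":0.01}]'; python3 -c "
from h import *
st()"
```

```text
time: 10.95
eef_pos: [0.4909, -0.3583, 0.1303]
tool_rot: [0.27, 1.57, -0.457]
contact_force: [0.9, 0.8, 0.4]
width: 0.48
t 10.95 tcp [ 0.4909 -0.3583  0.1303] appr [ 0.001 -0.    -1.   ] jaw ang -0.726 w 42.3 F [0.9 0.8 0.4] T [ 0.01  0.02 -0.01] q [ 0.76  0.8  -0.37  1.69  0.4   0.73 -0.54]
time: 11.58
eef_pos: [0.4909, -0.3588, 0.1303]
tool_rot: [0.163, 1.569, -0.564]
contact_force: [0.1, -0.0, 5.0]
width: 0.111
t 11.57 tcp [ 0.4909 -0.3588  0.1303] appr [ 0.002 -0.001 -1.   ] jaw ang -0.727 w 9.8 F [ 0.1 -0.   5. ] T [-0.12 -0.06  0.  ] q [ 0.76  0.8  -0.37  1.69  0.4   0.73 -0.54]
```

Opening went to the commanded 10 mm, thinner than the 16 mm handle, so something is off. Looking.

```bash
python3 -c "
from h import *
A=arm.get_image('side')[120:230,335:445,::-1];B=arm.get_image('top')[200:310,390:500,::-1]
im=np.hstack([cv2.resize(np.clip(x.astype(float)*2,0,255).astype(np.uint8),None,fx=3.6,fy=3.6,interpolation=cv2.INTER_CUBIC) for x in(A,B)])
cv2.imwrite('pics/h.png',im)
print(arm.get_obs()['width']*88.1)"
```

```text
9.783098889924313
```

View pics/h.png

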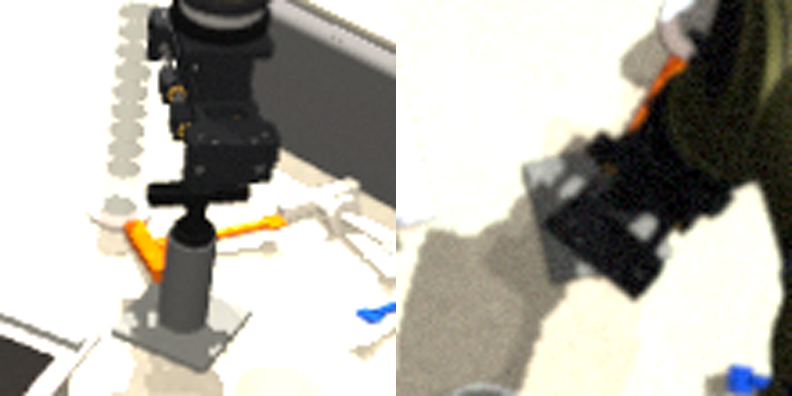

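The side half shows the fingers down at the handle's middle (crop 198,190), with the key still seated. I'll command a full close to see whether something stops it.

```bash
python3 -m crank '[{"tx":0,"ty":0,"tz":0,"yaw":0,"fingers":0.0},{"tx":0,"ty":0,"tz":0,"yaw":0,"fingers":0.0},{"tx":0,"ty":0,"tz":0,"yaw":0,"fingers":0.0}]'; python3 -c "
from h import *
st()"
```

```text
time: 12.05
eef_pos: [0.4907, -0.3586, 0.1303]
tool_rot: [0.195, 1.569, -0.532]
contact_force: [0.4, 0.6, 5.8]
width: 0.002
t 12.05 tcp [ 0.4907 -0.3586  0.1303] appr [ 0.001 -0.001 -1.   ] jaw ang -0.727 w 0.2 F [0.4 0.6 5.8] T [-0.04 -0.    0.02] q [ 0.76  0.8  -0.37  1.7   0.4   0.73 -0.54]
```

Nothing is held; the tips rest on something (5.8 N up), so the grip was too high. Reopening and gripping at the handle's middle (TCP about 0.121).

```bash
python3 -m crank '[{"tx":0,"ty":0,"tz":0,"yaw":0,"fingers":0.03},{"tx":0,"ty":0,"tz":0,"yaw":0,"fingers":0.06},{"tx":0,"ty":0,"tz":0,"yaw":0,"fingers":0.06},{"tx":0,"ty":0,"tz":0,"yaw":0,"fingers":0.06},{"tx":0,"ty":0,"tz":-0.005,"yaw":0,"fingers":0.06},{"tx":0,"ty":0,"tz":-0.005,"yaw":0,"fingers":0.06},{"tx":0,"ty":0,"tz":0,"yaw":0,"fingers":0.06}]'; python3 -c "
from h import *
st()
print(proj('side',[[.4907,-.3586,.1303],[.491,-.358,.150],[.491,-.358,.132],[.491,-.358,.106]]))
a=arm.get_image('side')[165:200,380:402].max(2);print(a)"
```

```text
time: 12.92
eef_pos: [0.4895, -0.3581, 0.1193]
tool_rot: [-2.805, 1.57, 2.752]
contact_force: [-0.1, -0.4, -0.0]
width: 0.678
t 12.93 tcp [ 0.4895 -0.3581  0.1193] appr [-0.001  0.    -1.   ] jaw ang -0.727 w 59.7 F [-0.1 -0.4 -0. ] T [-0.02  0.   -0.03] q [ 0.76  0.81 -0.37  1.7   0.41  0.71 -0.55]
[[389.33109933 175.89527587]
 [389.81829635 170.45613134]
 [389.17988856 175.46910415]
 [388.27012769 182.59285166]]
[[203 203 202 121  36  13  13  16  16  15  16  15  16  16  16  14  15  16
   15  16  15  16]
 [203 203 203 128  38  14  15  14  16  16  18  16  13  14  14  15  16  13
   15  16  16  15]
 [202 202 203 203  80  22  14  16  14  15  14  16  14  15  15  14  15  15
   15  16  14  14]
 [202 199 200 199 158  75  21  15  16  14  17  15  13  14  16  14  15  15
   15  14  13  15]
 [194 154 146 147 109  64  24  15  14  15  35  16  14  14  14  16  14  13
   14  14  14  14]
 [ 11  11  11  10  11  12  15  15  21  36  33  24  15  15  14  14  14  15
   15  13  15  15]
 [ 13  10  11  11  11  13  15  14  19  59  38  15  14  14  14  17  15  16
   15  15  15  15]
 [ 12  12  12  13  12  14  15  
[... 1873 characters left out ...]
1  40  38  37  72 195 202 202
  203 203 203 202]
 [110  46  40  41  42  42  42  42  41  41  40  39  38  36  81 195 203 203
  203 203 203 203]
 [ 66  38  39  41  42  41  41  42  42  41  40  38  38  37 121 197 202 204
  203 203 203 203]
 [ 52  38  40  41  42  41  42  42  42  41  40  39  37  37 151 199 203 202
  202 203 203 203]
 [ 51  37  40  41  42  42  42  42  42  42  39  38  37  35 159 199 203 200
  202 203 203 203]
 [ 50  38  39  41  41  42  42  42  41  41  39  38  37  34 192 202 202 202
  203 203 203 203]
 [ 41  39  40  41  42  42  41  41  42  40  39  38  36  45 193 202 199 201
  203 203 202 203]
 [ 38  40  41  42  42  42  42  41  40  41  38  37  37  71 193 203 203 202
  203 203 203 203]]
```

```bash
python3 -m crank '[{"tx":0.001,"ty":0,"tz":0.001,"yaw":0,"fingers":0.03},{"tx":0,"ty":0,"tz":0,"yaw":0,"fingers":0.02},{"tx":0,"ty":0,"tz":0,"yaw":0,"fingers":0.012},{"tx":0,"ty":0,"tz":0,"yaw":0,"fingers":0.012},{"tx":0,"ty":0,"tz":0,"yaw":0,"fingers":0.012}]'; python3 -c "
from h import *
st()"
```

```text
time: 13.6
eef_pos: [0.4914, -0.3586, 0.1207]
tool_rot: [0.062, 1.57, -0.665]
contact_force: [0.8, -0.4, 0.0]
width: 0.176
t 13.6 tcp [ 0.4914 -0.3586  0.1207] appr [ 0. -0. -1.] jaw ang -0.727 w 15.5 F [ 0.8 -0.4  0. ] T [-0.23 -0.23  0.02] q [ 0.76  0.81 -0.37  1.7   0.41  0.71 -0.55]
```

Held at 15.5 mm. Lifting.

```bash
python3 -m crank '[{"tx":0,"ty":0,"tz":0.01,"yaw":0,"fingers":0.008},{"tx":0,"ty":0,"tz":0.03,"yaw":0,"fingers":0.008},{"tx":0,"ty":0,"tz":0.03,"yaw":0,"fingers":0.008},{"tx":0,"ty":0,"tz":0.04,"yaw":0,"fingers":0.008},{"tx":0,"ty":0,"tz":0.05,"yaw":0,"fingers":0.008},{"tx":0,"ty":0,"tz":0.01,"yaw":0,"fingers":0.008},{"tx":0,"ty":0,"tz":0,"yaw":0,"fingers":0.008}]' 55; python3 -c "
from h import *
st()"
```

```text
time: 14.48
eef_pos: [0.4909, -0.3583, 0.2908]
tool_rot: [-0.81, 1.57, -1.537]
contact_force: [-1.4, 0.6, -1.7]
width: 0.178
t 14.47 tcp [ 0.4909 -0.3583  0.2908] appr [ 0. -0. -1.] jaw ang -0.727 w 15.7 F [-1.4  0.6 -1.7] T [ 0.02 -0.01  0.03] q [ 0.81  0.61 -0.45  1.52  0.29  1.08 -0.44]
```

```bash
cp pics/a.png /dev/null; python3 - <<'E'
from h import *
np.set_printoptions(precision=4,suppress=True)
I={n:arm.get_image(n) for n in('top','side')}
S={'L':[.5519,.0929,.129],'R':[.6112,-.1705,.129]};rows=[]
for k in S:
    r=[]
    for n in I:
        p=proj(n,[S[k]])[0];c=np.round(p).astype(int);h=12
        im=I[n][c[1]-h:c[1]+h,c[0]-h:c[0]+h]
        x=cv2.resize(np.clip(im[:,:,::-1].astype(float)*1.3,0,255).astype(np.uint8),None,fx=12,fy=12,interpolation=cv2.INTER_CUBIC)
        for g in range(0,24,4):cv2.putText(x,str(c[0]-h+g),(int((g+.5)*12),9),0,.3,(0,0,255));cv2.putText(x,str(c[1]-h+g),(0,int((g+.5)*12)),0,.3,(0,0,255));cv2.circle(x,(int((g+.5)*12),12),1,(0,0,255),-1)
        q=(p-c+h+.5)*12;cv2.drawMarker(x,(int(q[0]),int(q[1])),(0,255,0),0,10)
        print(k,n,p,c);r.append(x)
    rows.append(np.hstack(r))
cv2.imwrite('pics/i.png',np.vstack(rows))
E
```

```text
L top [266.7866 227.635 ] [267 228]
L side [258.4099 242.9653] [258 243]
R top [376.3708 202.2121] [376 202]
R side [313.765  186.3835] [314 186]
```

View pics/i.png

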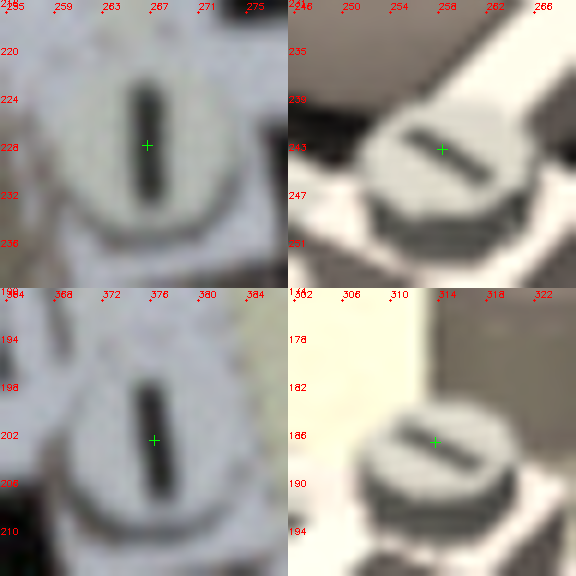

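```bash
python3 - <<'E'
from h import *
np.set_printoptions(precision=4,suppress=True)
for nm,u0,v0,y0,e in(('L',255,216,0,[(148,84),(151,203)]),('R',364,190,288,[(147,384),(163,500)])):
    p=onz('top',[(u0+x/12-.5,v0+(y-y0)/12-.5) for x,y in e],.129);d=p[0]-p[1];print(nm,p.mean(0),np.hypot(*d[:2]),np.arctan2(d[1],d[0]))
t=lambda x,y,u,v,X,Y:(u+(x-X)/12-.5,v+(y-Y)/12-.5)
print('L',tri(t(149.5,144,255,216,0,0),t(449,156,246,231,288,0)))
print('R',tri(t(155,441,364,190,0,288),t(440,450,302,174,288,288)))
E
```

```text
L [0.5523 0.0925 0.129 ] 0.02425613389814206 0.03158773682042006
R [ 0.6109 -0.1706  0.129 ] 0.024212418623300043 0.09904439641468105
L [0.552  0.0922 0.1269]
R [ 0.6112 -0.1713  0.1266]
```

Both slots show clearly and match the prediction within 1 mm: right (0.611,-0.171) at angle 0.10, left (0.552,0.092) at 0.03. Moving over the right screw and turning the key counter-clockwise in the air, which keeps the last joint in range.

```bash
python3 -m crank '[{"tx":0.0086,"ty":0.0134,"tz":0,"yaw":0.171,"fingers":0.008},{"tx":0.0086,"ty":0.0134,"tz":0,"yaw":0.171,"fingers":0.008},{"tx":0.0086,"ty":0.0134,"tz":0,"yaw":0.171,"fingers":0.008},{"tx":0.0086,"ty":0.0134,"tz":0,"yaw":0.171,"fingers":0.008},{"tx":0.0086,"ty":0.0134,"tz":0,"yaw":0.171,"fingers":0.008},{"tx":0.0086,"ty":0.0134,"tz":0,"yaw":0.171,"fingers":0.008},{"tx":0.0086,"ty":0.0134,"tz":0,"yaw":0.171,"fingers":0.008},{"tx":0.0086,"ty":0.0134,"tz":0,"yaw":0.171,"fingers":0.008},{"tx":0.0086,"ty":0.0134,"tz":0,"yaw":0.171,"fingers":0.008},{"tx":0.0086,"ty":0.0134,"tz":0,"yaw":0.171,"fingers":0.008},{"tx":0.0086,"ty":0.0134,"tz":0,"yaw":0.171,"fingers":0.008},{"tx":0.0086,"ty":0.0134,"tz":0,"yaw":0.171,"fingers":0.008},{"tx":0.0086,"ty":0.0134,"tz":0,"yaw":0.171,"fingers":0.008},{"tx":0.0086,"ty":0.0134,"tz":0,"yaw":0.171,"fingers":0.008},{"tx":0,"ty":0,"tz":0,"yaw":0,"fingers":0.008},{"tx":0,"ty":0,"tz":0,"yaw":0,"fingers":0.008}]'; python3 -c "
from h import *
st()"
```

```text
time: 16.58
eef_pos: [0.6108, -0.1717, 0.2894]
tool_rot: [1.624, 1.569, -2.996]
contact_force: [0.2, 0.3, -1.5]
width: 0.167
t 16.57 tcp [ 0.6108 -0.1717  0.2894] appr [-0.002 -0.    -1.   ] jaw ang 1.664 w 14.7 F [ 0.2  0.3 -1.5] T [ 0.   -0.2  -0.05] q [ 0.7   0.8  -1.05  1.42  0.7   1.32  1.28]
```

```bash
python3 -m crank '[{"tx":0,"ty":0.001,"tz":-0.02,"yaw":0,"fingers":0.008},{"tx":0,"ty":0,"tz":-0.02,"yaw":0,"fingers":0.008},{"tx":0,"ty":0,"tz":-0.01,"yaw":0,"fingers":0.008},{"tx":0,"ty":0,"tz":-0.002,"yaw":0,"fingers":0.008},{"tx":0,"ty":0,"tz":0,"yaw":0,"fingers":0.008}]';python3 -m crank '[{"tx":0,"ty":0,"tz":-0.003,"yaw":0,"fingers":0.008},{"tx":0,"ty":0,"tz":-0.003,"yaw":0,"fingers":0.008},{"tx":0,"ty":0,"tz":0,"yaw":0,"fingers":0.008}]'; python3 -c "
from h import *
st()"
```

```text
time: 17.2
eef_pos: [0.6118, -0.1697, 0.2388]
tool_rot: [-0.995, 1.57, 0.672]
contact_force: [0.1, 0.7, -2.1]
width: 0.173
time: 17.58
eef_pos: [0.6117, -0.1698, 0.2328]
tool_rot: [-1.564, 1.57, 0.103]
contact_force: [1.0, -0.3, -1.6]
width: 0.173
t 17.57 tcp [ 0.6117 -0.1698  0.2328] appr [ 0.  0. -1.] jaw ang 1.667 w 15.2 F [ 1.  -0.3 -1.6] T [ 0.08 -0.16 -0.06] q [ 0.69  0.86 -1.02  1.49  0.76  1.22  1.23]
```

```bash
python3 -m crank '[{"tx":0,"ty":-0.001,"tz":-0.002,"yaw":0,"fingers":0.008},{"tx":0,"ty":0,"tz":-0.002,"yaw":0,"fingers":0.008},{"tx":0,"ty":0,"tz":0,"yaw":0,"fingers":0.008}]';python3 -m crank '[{"tx":0,"ty":0,"tz":-0.002,"yaw":0,"fingers":0.008},{"tx":0,"ty":0,"tz":-0.002,"yaw":0,"fingers":0.008},{"tx":0,"ty":0,"tz":0,"yaw":0,"fingers":0.008}]'; python3 -c "
from h import *
st()"
```

```text
time: 17.95
eef_pos: [0.6137, -0.1702, 0.2321]
tool_rot: [-1.654, 1.565, 0.013]
contact_force: [-1.6, -0.9, 14.3]
width: 0.169
time: 18.32
eef_pos: [0.6159, -0.1701, 0.2316]
tool_rot: [-1.731, 1.559, -0.065]
contact_force: [-2.7, -1.3, 27.9]
width: 0.175
t 18.32 tcp [ 0.6159 -0.1701  0.2316] appr [ 0.012 -0.001 -1.   ] jaw ang 1.666 w 15.4 F [-2.7 -1.3 27.9] T [-0.29  0.63  0.04] q [ 0.69  0.86 -1.02  1.5   0.77  1.21  1.22]
```

Contact with the top of the head (28 N at tip z about 0.128), so it missed the slot. Backing off 10 mm and looking (last but one view).

```bash
python3 -m crank '[{"tx":0,"ty":0,"tz":0.005,"yaw":0,"fingers":0.008},{"tx":0,"ty":0,"tz":0.011,"yaw":0,"fingers":0.008},{"tx":0,"ty":0,"tz":0,"yaw":0,"fingers":0.008},{"tx":0,"ty":0,"tz":0,"yaw":0,"fingers":0.008}]'; python3 - <<'E'
from h import *
st();o=arm.get_obs();P=np.array(o['eef_pos'])
A=[]
for n,(x0,y0,w,h) in(('side',(290,130,50,75)),('top',(350,160,50,75))):
    I=arm.get_image(n);np.save(f'pics/{n}k.npy',I);x=I[y0:y0+h,x0:x0+w,::-1]
    x=cv2.resize(np.clip(x.astype(float)*1.8,0,255).astype(np.uint8),None,fx=8,fy=8,interpolation=cv2.INTER_CUBIC)
    for g in range(0,w,5):cv2.putText(x,str(x0+g),(int((g+.5)*8),9),0,.3,(0,0,255));cv2.circle(x,(int((g+.5)*8),12),1,(0,0,255),-1)
    for g in range(0,h,5):cv2.putText(x,str(y0+g),(0,int((g+.5)*8)),0,.3,(0,0,255))
    for q,c in((P-[0,0,.1047],(0,255,0)),(P-[0,0,.0147],(255,255,0)),([.611,-.171,.129],(255,0,255))):
        p=proj(n,[q])[0];print(n,p);cv2.drawMarker(x,(int((p[0]-x0+.5)*8),int((p[1]-y0+.5)*8)),c,0,8)
    A.append(x)
cv2.imwrite('pics/j.png',np.hstack(A))
E
```

```text
time: 18.82
eef_pos: [0.6113, -0.171, 0.24]
tool_rot: [1.397, 1.57, 3.064]
contact_force: [0.5, -0.1, -1.7]
width: 0.175
t 18.82 tcp [ 0.6113 -0.171   0.24  ] appr [-0.001  0.    -1.   ] jaw ang 1.667 w 15.4 F [ 0.5 -0.1 -1.7] T [ 0.09 -0.17  0.01] q [ 0.7   0.85 -1.02  1.48  0.75  1.23  1.24]
side [313.90918941 184.54368562]
side [314.5620932  158.34222261]
side [313.94009558 186.336516  ]
top [376.82913626 201.5013795 ]
top [380.92300596 190.9047761 ]
top [376.58101836 202.29010758]
```

View pics/j.png

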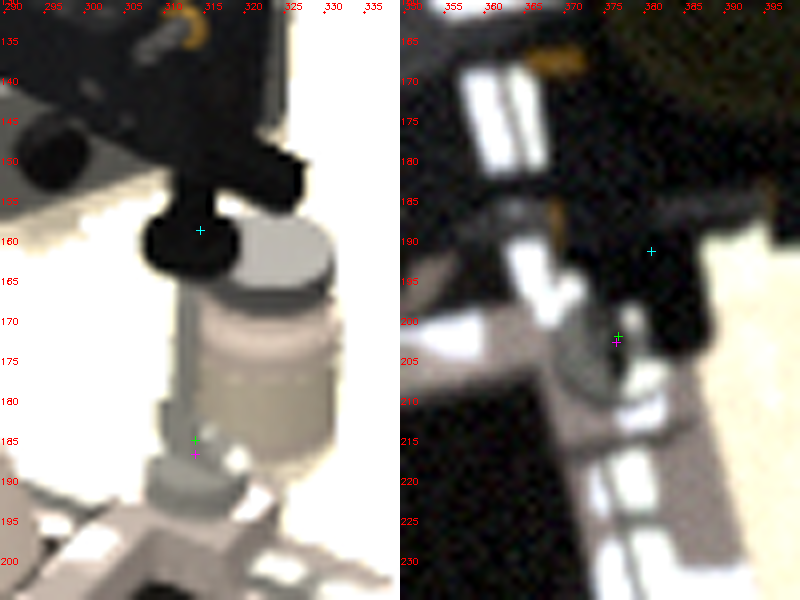

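The side half shows the collar at about (313.4,160) and the shaft at about (312.6,169), 1 to 1.5 px left of prediction, so the key sits a few mm off in the grip. Measuring the shaft edges numerically in the saved pictures.

```bash
python3 - <<'E'
from h import *
np.set_printoptions(precision=3,suppress=True,linewidth=200)
S=np.load('pics/sidek.npy').max(2).astype(int)
for r in range(156,194): print(r,S[r,300:326])
p=np.array([.611,-.171,.135])
for n in('side','top'): print(n,[(proj(n,[p+d])-proj(n,[p]))[0]/10 for d in np.eye(3)*.01])
print(proj('side',[[.6113,-.171,z] for z in(.1353,.145,.1533,.16,.18,.2173,.2213,.2253)]))
E
```

```text
156 [125 137 136 181 205 205 205 202 196 146  65   7   9   8   7   7   7 118 178 167 137 128  93  55  36  35]
157 [168 201 205 205 205 205 205 174  95  11  10   9   9   8   9   8   7   8  26  83 102 105 105 105  92  98]
158 [172 201 205 205 205 205 201 136  34  10   9   9   9  11   7   9   7   9  11  43  90 105 105 105 105 105]
159 [139 182 205 205 205 205 177 101  11  12   9   8   8  10  11   8   7   8  10  11  85 105 106 105 105 105]
160 [205 205 206 205 205 205 177 101   9  10   9   9   9  11   9   7  10  11  10  10  86 106 105 106 105 106]
161 [205 205 205 205 205 205 182 109  10  12  10  12  10  11  10   9  13  11  10  12  85 106 106 106 106 106]
162 [205 205 205 205 205 205 205 143  43   8  10  10  12  10  11  12  10  10   7  35  89 106 106 106 106 106]
163 [205 205 205 205 205 205 205 182 119  47  15   9   9   7  10   8   8  12  20  70  99 105 106 106 106 105]
164 [205 205 205 205 205 205 205 205 183 134 100  67  30  22  17  15  16  29  47  86 102 104 105 105 105 105]
165 [205 205 205 205 205 204 205 204 205 205 205 148  73  52  44  40  39  41  43  56  78  92  95  93  94  97]

[... 2693 characters left out ...]
 86  86  86  86  86  84  76  65  64 118 120 107 110 117]
191 [158 160 160 157 166 185 191 141  79  70  70  73  77  76  78  76  74  70  65  62  73 162 163 135 110 122]
192 [136 145 140 122 110 153 173 138  88  72  70  70  68  67  68  67  65  65  63  66 114 173 191 169 110 114]
193 [ 79  86  67  81 106 111 110 109 100  85  75  72  68  69  69  67  65  63  67 109 172 191 170 112  71 124]
side [array([-0.258, -0.157]), array([-0.248,  0.158]), array([ 0.007, -0.282])]
top [array([-0.014, -0.403]), array([-0.417,  0.005]), array([ 0.043, -0.11 ])]
[[313.907 184.523]
 [313.975 181.786]
 [314.034 179.428]
 [314.081 177.513]
 [314.225 171.738]
 [314.5   160.725]
 [314.53  159.525]
 [314.56  158.321]]
```

```bash
python3 - <<'E'
from h import *
np.set_printoptions(precision=2,suppress=True,linewidth=220)
S=np.load('pics/topk.npy').max(2).astype(int)
print('    ',np.arange(368,396))
for r in range(190,212): print(r,S[r,368:396])
P=np.array([.6113,-.171,.240]);a=1.667-np.pi/2
ex=np.array([np.cos(a),np.sin(a),0]);ey=np.array([-np.sin(a),np.cos(a),0]);ez=np.array([0,0,1])
H=P+ez*.0203
for z in(-.009,.009):print('handle -x end corners z',z,proj('top',[H-ex*.042+s*ey*.008+ez*z for s in(1,-1)]).ravel())
C=P+ez*(-.0187)
for z in(-.004,.004):print('collar',proj('top',[C+ez*z]).ravel(), 'extent',[proj('top',[C+ez*z+.018*np.array([np.cos(t),np.sin(t),0]) for t in np.linspace(0,6.28,72)]).min(0),proj('top',[C+ez*z+.018*np.array([np.cos(t),np.sin(t),0]) for t in np.linspace(0,6.28,72)]).max(0)])
E
```

```text
[368 369 370 371 372 373 374 375 376 377 378 379 380 381 382 383 384 385 386 387 388 389 390 391 392 393 394 395]
190 [ 64  39  29  15  17  17  17   6  13   8   8   9   9   4   5  11  13   4  15  51 105 123 118 124 142 149 149 126]
191 [ 83  41  22   0  10   9  16   5  12   5   4  15   1   9   1   2   4   9  17  69 127 148 150 152 152 158 150 142]
192 [ 94  52  24  11  10   0   5   6   5  10   2  10   2   6   0  10   2  11  19  63 126 150 151 154 159 157 158 153]
193 [100  66  50  46  28  10   5  10   9   2   3   8   6   2   8   9   8   6  10  48 107 144 151 154 156 158 155 156]
194 [120  88  97  97  67  30  11   9   8  10   4   7   0  10   6  10   7   7   4  38  92 141 154 154 153 159 155 155]
195 [130 107 134 133 105  52  14  13  11  10   3   7   1   4   7   8   9   7  12  30  82 138 154 155 155 158 156 152]
196 [142 135 143 142 123  59  21  16   7   6   5   6  10   6   6  12   0   3   5  22  77 138 153 153 154 154 151 149]
197 [155 151 137 122  93  56  29  17  10  14  27  27  14   6  11   5   0   8  10  16  71 136 154 149 148 150 151 148]
198 [159 146 118  88  66  41  30  22  26  
[... 1192 characters left out ...]
29 123 105  91  82  73  80 104 143 150 150 149 149 147 153 148]
209 [ 57  76  70  57  52  47  50  52  53  69 102 114 107 102 119  91  76  82  78  99 138 147 151 146 146 150 154 154]
210 [ 51  71  75  69  67  57  49  46  51  65  83  95 118 130 137  98  81  79  82  89 123 140 145 146 153 148 147 150]
211 [ 43  69  78  80  79  72  62  63  72 104 119 134 151 150 143  99  79  75  73  85 108 140 151 147 149 150 147 145]
handle -x end corners z -0.009 [381.14 206.4  388.44 205.64]
handle -x end corners z 0.009 [382.06 204.26 389.47 203.49]
collar [380.55 191.89] extent [array([372.56, 184.2 ]), array([388.54, 199.62])]
collar [380.94 190.88] extent [array([372.89, 183.15]), array([388.98, 198.66])]
```

Both cameras agree: the key sits about 4 mm along +x and 1.5 mm along +y in the grip, and slightly tilted, so its tip is about (+6,+2) mm from the TCP. Correcting and trying again.

```bash
python3 -m crank '[{"tx":-0.003,"ty":-0.001,"tz":0,"yaw":0,"fingers":0.008},{"tx":-0.003,"ty":-0.001,"tz":0,"yaw":0,"fingers":0.008},{"tx":0,"ty":0,"tz":-0.004,"yaw":0,"fingers":0.008},{"tx":0,"ty":0,"tz":-0.003,"yaw":0,"fingers":0.008},{"tx":0,"ty":0,"tz":0,"yaw":0,"fingers":0.008}]';python3 -m crank '[{"tx":0,"ty":0,"tz":-0.002,"yaw":0,"fingers":0.008},{"tx":0,"ty":0,"tz":-0.002,"yaw":0,"fingers":0.008},{"tx":0,"ty":0,"tz":0,"yaw":0,"fingers":0.008}]'; python3 -c "
from h import *
st()"
```

```text
time: 19.55
eef_pos: [0.6054, -0.1728, 0.2332]
tool_rot: [1.16, 1.57, 2.827]
contact_force: [0.4, 0.7, -1.2]
width: 0.173
time: 19.92
eef_pos: [0.6073, -0.1725, 0.2323]
tool_rot: [-1.757, 1.566, -0.09]
contact_force: [-2.2, -0.8, 9.9]
width: 0.171
t 19.93 tcp [ 0.6073 -0.1725  0.2323] appr [ 0.005 -0.    -1.   ] jaw ang 1.667 w 15.1 F [-2.2 -0.8  9.9] T [-0.15  0.19  0.03] q [ 0.7   0.85 -1.02  1.51  0.76  1.21  1.23]
```

Still on top, lightly. Searching sideways (-y first, across the slot) while pressing lightly.

```bash
python3 -m crank '[{"tx":0,"ty":-0.001,"tz":0,"yaw":0,"fingers":0.008},{"tx":0,"ty":0,"tz":0,"yaw":0,"fingers":0.008}]'|sed -n '2p;4p';python3 -m crank '[{"tx":0,"ty":-0.001,"tz":0,"yaw":0,"fingers":0.008},{"tx":0,"ty":0,"tz":0,"yaw":0,"fingers":0.008}]'|sed -n '2p;4p';python3 -m crank '[{"tx":0,"ty":-0.001,"tz":0,"yaw":0,"fingers":0.008},{"tx":0,"ty":0,"tz":0,"yaw":0,"fingers":0.008}]'|sed -n '2p;4p'
```

```text
eef_pos: [0.6072, -0.1732, 0.2322]
contact_force: [-0.7, 0.5, 9.7]
eef_pos: [0.6073, -0.1738, 0.2323]
contact_force: [-1.7, 0.4, 8.7]
eef_pos: [0.6073, -0.1744, 0.2322]
contact_force: [-0.6, 1.6, 9.0]
```

```bash
python3 -m crank '[{"tx":-0.001,"ty":-0.001,"tz":0.001,"yaw":0,"fingers":0.008},{"tx":0,"ty":0,"tz":0,"yaw":0,"fingers":0.008}]'|sed -n '2p;4p';python3 -m crank '[{"tx":0,"ty":-0.001,"tz":0,"yaw":0,"fingers":0.008},{"tx":0,"ty":0,"tz":0,"yaw":0,"fingers":0.008}]'|sed -n '2p;4p';python3 -m crank '[{"tx":0,"ty":-0.001,"tz":0,"yaw":0,"fingers":0.008},{"tx":0,"ty":0,"tz":0,"yaw":0,"fingers":0.008}]'|sed -n '2p;4p'
python3 - <<'E'
from h import *
st()
np.set_printoptions(linewidth=200)
S=arm.get_image('side').max(2).astype(int)
for r in range(158,194): print(r,S[r,302:324])
S=arm.get_image('top').max(2).astype(int)
for r in list(range(190,204,3))+list(range(203,208)): print(r,S[r,368:396])
E
```

```text
eef_pos: [0.6059, -0.1752, 0.2322]
contact_force: [-1.2, 2.1, 6.4]
eef_pos: [0.606, -0.1758, 0.2322]
contact_force: [0.4, 3.3, 5.7]
eef_pos: [0.606, -0.1765, 0.2321]
contact_force: [-0.8, 2.4, 5.4]
t 21.43 tcp [ 0.606  -0.1765  0.2321] appr [ 0.004  0.004 -1.   ] jaw ang 1.668 w 15.3 F [-0.8  2.4  5.4] T [ 1.15 -0.1  -0.02] q [ 0.71  0.85 -1.02  1.51  0.76  1.21  1.24]
158 [205 205 205 205 205 205 205 205 198 192 165  93   8   8   8   8   6  24  84 103 104 105]
159 [205 205 205 205 204 205 204 201 148  63  10   8   9   9   8   9   8  22  64  92 103 105]
160 [204 205 205 205 205 205 205 171  94   9  10   9   8   8   7   8   6   9  10  43  87 103]
161 [205 205 205 205 205 205 205 140  36   8  11   9   8   9   8   8   8   9  10   9  46  92]
162 [205 205 205 205 205 205 205 140  36   9  12   9   8   9   8  10   6  11  12   9  45  92]
163 [205 205 205 205 205 205 205 142  43  10  10  10  11  10   9   9   8   9   8   9  49  93]
164 [204 205 205 205 205 205 205 165  87  16  10  11   9  11  13  11  10  11  10   7  63  96]
165 [205 205 205 204 205 205 204 205 155  71  15   7  10   9  10   9  
[... 3107 characters left out ...]
3  57  61  61  60  50  39  35  27  28  39  50  57  55  40  17   4  10   9   5   8   8  37  88 137 143 146 152]
203 [ 74  62  60  63  60  53  43  33  34  32  47  58  60  61  46  26   8  10   8  10   2   6  29  82 132 146 149 154]
204 [ 70  56  59  59  63  55  41  39  35  28  42  56  61  61  52  26   4   0   3   4   4   9  27  77 135 151 149 153]
205 [ 70  52  55  61  65  54  46  47  42  22  37  56  64  62  51  30  13   4   9   8  12  12  36  90 136 146 147 152]
206 [ 69  58  51  57  59  59  53  40  35  26  34  56  60  59  59  37  16   5  10  15  19  32  65 113 146 147 142 152]
207 [ 62  61  44  49  57  63  48  46  34  30  43  58  62  59  59  48  32  21  25  35  52  73 109 135 148 145 145 152]
```

No pictures left to view, so I go on numerically. The blade is dragging on the head: its tip is about 3 mm short in x and 4.5 mm over in +y. Lifting clear and measuring in free air.

```bash
python3 -m crank '[{"tx":0.002,"ty":0,"tz":0.004,"yaw":0,"fingers":0.008},{"tx":0,"ty":0,"tz":0.004,"yaw":0,"fingers":0.008},{"tx":0,"ty":0,"tz":0,"yaw":0,"fingers":0.008}]'
python3 - <<'E'
from h import *
st()
np.set_printoptions(linewidth=200)
I=arm.get_image('side');np.save('pics/side2.npy',I);S=I.max(2).astype(int)
for r in range(158,194): print(r,S[r,302:324])
I=arm.get_image('top');np.save('pics/top2.npy',I);S=I.max(2).astype(int)
for r in list(range(190,202,3))+list(range(202,208)): print(r,S[r,368:396])
E
```

```text
time: 21.9
eef_pos: [0.6065, -0.1794, 0.2385]
tool_rot: [2.555, 1.57, -2.062]
contact_force: [-0.1, -0.4, -2.8]
width: 0.176
t 21.9 tcp [ 0.6065 -0.1794  0.2385] appr [-0.    -0.001 -1.   ] jaw ang 1.666 w 15.5 F [-0.1 -0.4 -2.8] T [ 0.01 -0.1   0.03] q [ 0.71  0.85 -1.02  1.49  0.75  1.23  1.25]
158 [205 205 205 205 205 204 205 205 153  66  10  11  10  10  10   9   8   6   9  10  11  81]
159 [205 204 205 205 204 205 205 205 140  37  11   8   8   9   8   9   8   7   9  11  10  45]
160 [205 205 205 204 205 205 205 204 142  42   9  13  10  11  11   8   9  11  11  11  10  49]
161 [205 205 205 205 204 205 205 205 154  67   9  10  10  12  12  11  10  11  11   9  10  65]
162 [205 205 205 205 205 204 205 205 165  90  28   9   9  10   9   9   9   9  10   8  17  70]
163 [205 205 205 205 205 205 205 205 205 164  99  47  17  10   9  10  10   9  12  20  57  94]
164 [204 205 205 204 205 205 205 205 204 205 182 133  90  51  24  24  19  25  44  62  93 105]
165 [205 205 205 205 205 205 205 204 205 205 205 205 180 113  60  56  45  54  79  92  95  93]
166 [205 205 205 205 204 205 205 205 205 205 204 2
[... 3033 characters left out ...]
0  61  60  63  66  66  57  35  25  30  36  40  65  99 106  97  59  21  11   3  11   7   2  13  46 103 138 147]
203 [ 75  56  62  59  59  65  55  42  25  33  39  51  60  73  77  70  45  18   7  10   4  13   6  14  38  93 140 154]
204 [ 75  60  62  60  61  62  59  50  27  32  43  56  59  65  61  57  48  19   3   6  10   1   8  12  48  99 140 150]
205 [ 69  61  59  63  61  63  64  53  26  26  43  51  64  62  62  53  49  25   7  12  10  14  16  33  71 118 146 153]
206 [ 73  58  53  50  59  63  65  55  34  24  38  54  60  63  59  60  58  34  26  33  45  49  58  79 111 138 148 149]
207 [ 70  64  47  53  58  61  59  59  40  34  42  62  62  62  63  64  73  62  54  71  96 104 113 120 137 146 147 150]
```

The key has tilted in the grip (about 7° across the jaws, tip towards +y) from dragging. I'll undo it the same way: light contact, dragging back towards +y.

```bash
python3 -m crank '[{"tx":0.004,"ty":0,"tz":-0.003,"yaw":0,"fingers":0.008},{"tx":0,"ty":0,"tz":-0.003,"yaw":0,"fingers":0.008},{"tx":0,"ty":0,"tz":-0.002,"yaw":0,"fingers":0.008},{"tx":0,"ty":0,"tz":0,"yaw":0,"fingers":0.008}]' 60|sed -n '2p;4p';python3 -m crank '[{"tx":0,"ty":0.0015,"tz":0,"yaw":0,"fingers":0.008},{"tx":0,"ty":0.0015,"tz":0,"yaw":0,"fingers":0.008},{"tx":0,"ty":0,"tz":0,"yaw":0,"fingers":0.008}]'|sed -n '2p;4p'
```

```text
eef_pos: [0.6104, -0.1788, 0.2303]
contact_force: [-1.0, -0.7, -0.9]
eef_pos: [0.6106, -0.1761, 0.2307]
contact_force: [-0.0, -0.1, -1.7]
```

```bash
python3 -m crank '[{"tx":0,"ty":0,"tz":-0.0015,"yaw":0,"fingers":0.008},{"tx":0,"ty":0,"tz":0,"yaw":0,"fingers":0.008}]'|sed -n '2p;4p';python3 -m crank '[{"tx":0,"ty":0,"tz":-0.0015,"yaw":0,"fingers":0.008},{"tx":0,"ty":0,"tz":0,"yaw":0,"fingers":0.008}]'|sed -n '2p;4p';python3 - <<'E'
from h import *
st()
np.set_printoptions(linewidth=200)
I=arm.get_image('side');S=I.max(2).astype(int)
for r in range(160,193): print(r,S[r,302:324])
E
```

```text
eef_pos: [0.6106, -0.176, 0.229]
contact_force: [0.9, -1.8, -1.3]
eef_pos: [0.611, -0.1759, 0.2282]
contact_force: [0.3, -1.2, 3.0]
t 23.38 tcp [ 0.611  -0.1759  0.2282] appr [ 0.001 -0.    -1.   ] jaw ang 1.667 w 15.2 F [ 0.3 -1.2  3. ] T [-0.35 -0.16 -0.02] q [ 0.7   0.86 -1.02  1.5   0.76  1.21  1.23]
160 [205 205 205 205 205 205 172  95   9   9   9  10   8   9   8   8   8  11  43  91 106 105]
161 [205 205 205 204 205 205 140  34   9   9  10   8  10   7   8   7   8   9   9  82 104 105]
162 [205 205 205 205 205 204 134  10  11  10   8  10   9  10   8   8  10  11  10  66  97 106]
163 [205 205 205 205 205 205 136  16  12  10  12  10   9   9   9   9   9  10  11  66  97 106]
164 [204 205 204 205 205 205 143  44  10   9  10  11  12  11  10  11  13  10   8  64  96 105]
165 [205 204 205 205 204 205 166  92  31   8   9  10  11  10  10  11  10   9   9  58  87  93]
166 [205 205 205 205 205 205 205 166 102  50  17   9   8   8   7   8  10  15  25  38  43  43]
167 [204 205 205 205 205 205 205 204 183 136  84  46  28  23  33  35  31  38  43  42  43  42]
168 [205 205 205 205 205 205 204 205 205 2
[... 1607 characters left out ...]
2  72  73  72  83  89 106 100  92  94  93]
186 [197 202 205 206 205 200 166 114  83  78  74  73  72  73  69  81  88 137 132 100  92  91]
187 [183 194 204 204 205 180 123  88  89  87  82  78  74  72  68  78  86 126 131 106  96  96]
188 [196 196 198 201 200 163 105  86  89  89  89  87  82  76  70  73  82  86  80 102 110 106]
189 [192 193 191 193 190 155 101  80  86  88  88  89  89  87  82  82  85  79  66 127 141 115]
190 [176 182 180 173 182 152  93  72  78  83  86  86  86  86  85  85  76  65  63 158 190 161]
191 [159 157 136 113 150 129  79  71  70  72  76  76  78  76  74  71  64  61  73 162 193 190]
192 [140 121 109 109 108 107  89  72  69  70  67  67  68  66  65  65  62  66  88 165 191 166]
```

The shaft is upright again, and the blade's lower edge lies along the slot line (311,185)-(316,188). The TCP is 4 mm below the earlier contact, so the tip looks to be in. Pressing gently on.

```bash
python3 -m crank '[{"tx":-0.001,"ty":0,"tz":-0.001,"yaw":0,"fingers":0.008},{"tx":0,"ty":0,"tz":-0.001,"yaw":0,"fingers":0.008},{"tx":0,"ty":0,"tz":0,"yaw":0,"fingers":0.008}]'|sed -n '2p;4p';python3 -m crank '[{"tx":0,"ty":0,"tz":-0.001,"yaw":0,"fingers":0.008},{"tx":0,"ty":0,"tz":0,"yaw":0,"fingers":0.008}]'; python3 -c "
from h import *
st()"
```

```text
eef_pos: [0.6092, -0.1761, 0.2249]
contact_force: [0.6, -2.1, -2.2]
time: 24.05
eef_pos: [0.6094, -0.176, 0.2242]
tool_rot: [1.533, 1.57, -3.084]
contact_force: [0.4, -1.8, -2.2]
width: 0.168
t 24.05 tcp [ 0.6094 -0.176   0.2242] appr [-0.001 -0.    -1.   ] jaw ang 1.667 w 14.8 F [ 0.4 -1.8 -2.2] T [-0.53 -0.28  0.03] q [ 0.7   0.87 -1.02  1.51  0.77  1.2   1.23]
```

Inserted about 8 mm with no load. Turning clockwise, moving the TCP along the small arc that keeps the blade on the screw's axis.

```bash
python3 -m crank '[{"tx":-0.0006,"ty":0.0006,"tz":0,"yaw":-0.166,"fingers":0.008},{"tx":-0.0006,"ty":0.0006,"tz":0,"yaw":-0.166,"fingers":0.008},{"tx":-0.0006,"ty":0.0006,"tz":0,"yaw":-0.166,"fingers":0.008}]'|sed -n '2p;4p'; python3 -c "
from h import *
st()"; python3 -m crank '[{"tx":-0.0006,"ty":0.0006,"tz":0,"yaw":-0.166,"fingers":0.008},{"tx":-0.0006,"ty":0.0006,"tz":0,"yaw":-0.166,"fingers":0.008},{"tx":0,"ty":0,"tz":0,"yaw":0,"fingers":0.008}]'|sed -n '2p;4p'; python3 -c "
from h import *
st()"
```

```text
eef_pos: [0.6068, -0.175, 0.2241]
contact_force: [-1.0, -3.5, -2.2]
t 24.43 tcp [ 0.6068 -0.175   0.2241] appr [-0.002 -0.002 -1.   ] jaw ang 1.164 w 15.0 F [-1.  -3.5 -2.2] T [-0.96  0.16  0.17] q [ 0.66  0.82 -0.9   1.52  0.68  1.14  0.79]
eef_pos: [0.6054, -0.1735, 0.2242]
contact_force: [-0.9, -2.6, -0.8]
t 24.8 tcp [ 0.6054 -0.1735  0.2242] appr [-0.003 -0.002 -1.   ] jaw ang 0.839 w 15.4 F [-0.9 -2.6 -0.8] T [-0.89  0.42  0.05] q [ 0.62  0.8  -0.82  1.52  0.63  1.1   0.5 ]
```

```bash
python3 -m crank '[{"tx":0,"ty":0.0006,"tz":0,"yaw":-0.166,"fingers":0.008},{"tx":0,"ty":0.0006,"tz":0,"yaw":-0.166,"fingers":0.008},{"tx":0,"ty":0.0006,"tz":0,"yaw":-0.166,"fingers":0.008},{"tx":0,"ty":0.0006,"tz":0,"yaw":-0.166,"fingers":0.008}]'|sed -n '2p;4p'; python3 -c "
from h import *
st()"; python3 -m crank '[{"tx":0,"ty":0.0006,"tz":0,"yaw":-0.13,"fingers":0.008},{"tx":0,"ty":0,"tz":0,"yaw":0,"fingers":0.008},{"tx":0,"ty":0,"tz":0,"yaw":0,"fingers":0.008}]'|sed -n '2p;4p'; python3 -c "
from h import *
st()"
```

```text
eef_pos: [0.6051, -0.17, 0.2241]
contact_force: [-3.1, -1.2, -0.2]
t 25.3 tcp [ 0.6051 -0.17    0.2241] appr [-0.003  0.001 -1.   ] jaw ang 0.172 w 15.1 F [-3.1 -1.2 -0.2] T [-0.47  0.86  0.12] q [ 0.54  0.75 -0.65  1.53  0.5   1.03 -0.06]
eef_pos: [0.6056, -0.1695, 0.2242]
contact_force: [-3.4, -0.9, -0.2]
t 25.68 tcp [ 0.6056 -0.1695  0.2242] appr [-0.002  0.001 -1.   ] jaw ang 0.047 w 15.2 F [-3.4 -0.9 -0.2] T [-0.42  1.02  0.09] q [ 0.53  0.74 -0.62  1.53  0.48  1.02 -0.17]
```

```bash
for i in 1; do python3 -m crank '[{"tx":0,"ty":0,"tz":0,"yaw":-0.06,"fingers":0.008},{"tx":0,"ty":0,"tz":0,"yaw":0,"fingers":0.008}]'>/dev/null; python3 -c "
from h import *
st()"; python3 -m crank '[{"tx":0,"ty":0,"tz":0,"yaw":-0.06,"fingers":0.008},{"tx":0,"ty":0,"tz":0,"yaw":0,"fingers":0.008}]' >/dev/null; python3 -c "
from h import *
st()"; done
```

```text
t 25.93 tcp [ 0.6058 -0.1695  0.2242] appr [-0.002  0.001 -1.   ] jaw ang -0.014 w 15.5 F [-3.3 -0.3 -0.3] T [-0.24  1.12  0.1 ] q [ 0.52  0.74 -0.6   1.53  0.46  1.02 -0.22]
t 26.18 tcp [ 0.606  -0.1693  0.2242] appr [-0.001  0.001 -1.   ] jaw ang -0.074 w 14.9 F [-4.5 -1.  -1.5] T [-0.17  1.14  0.25] q [ 0.51  0.74 -0.58  1.53  0.45  1.01 -0.27]
```

```bash
python3 -m crank '[{"tx":0,"ty":0,"tz":0,"yaw":-0.06,"fingers":0.008},{"tx":0,"ty":0,"tz":0,"yaw":0,"fingers":0.008}]'>/dev/null; python3 -c "
from h import *
st()";python3 -m crank '[{"tx":0,"ty":0,"tz":0,"yaw":-0.06,"fingers":0.008},{"tx":0,"ty":0,"tz":0,"yaw":0,"fingers":0.008}]'>/dev/null; python3 -c "
from h import *
st()"
```

```text
t 26.43 tcp [ 0.6063 -0.1691  0.2242] appr [-0.001  0.001 -1.   ] jaw ang -0.133 w 15.1 F [-3.5  0.7 -2.8] T [0.08 1.1  0.39] q [ 0.5   0.73 -0.57  1.53  0.44  1.01 -0.32]
t 26.68 tcp [ 0.6065 -0.1689  0.2243] appr [-0.     0.001 -1.   ] jaw ang -0.193 w 15.3 F [-2.8  1.  -3.5] T [0.31 0.88 0.67] q [ 0.49  0.73 -0.55  1.53  0.43  1.   -0.37]
```

Hard against the stop (0.67 N m). Backing the turn off and watching torque for slip in the grip.

```bash
python3 -m crank '[{"tx":0,"ty":0,"tz":0,"yaw":0.1,"fingers":0.008},{"tx":0,"ty":0,"tz":0,"yaw":0,"fingers":0.008}]'>/dev/null; python3 -c "
from h import *
st()";python3 -m crank '[{"tx":0,"ty":0,"tz":0,"yaw":0.07,"fingers":0.008},{"tx":0,"ty":0,"tz":0,"yaw":0,"fingers":0.008}]'>/dev/null; python3 -c "
from h import *
st()"
```

```text
t 26.93 tcp [ 0.6061 -0.1698  0.2243] appr [-0.001  0.001 -1.   ] jaw ang -0.096 w 15.4 F [-3.8  0.9 -2.9] T [0.11 1.19 0.28] q [ 0.51  0.74 -0.58  1.53  0.45  1.01 -0.29]
t 27.18 tcp [ 0.6061 -0.1702  0.2243] appr [-0.001  0.    -1.   ] jaw ang -0.029 w 15.2 F [-3.4  0.2 -3. ] T [-0.02  1.28  0.11] q [ 0.52  0.74 -0.59  1.53  0.46  1.02 -0.23]
```

```bash
python3 -m crank '[{"tx":-0.001,"ty":0,"tz":0,"yaw":0.07,"fingers":0.008},{"tx":0,"ty":0,"tz":0,"yaw":0,"fingers":0.008}]'>/dev/null; python3 -c "
from h import *
st()";python3 -m crank '[{"tx":0,"ty":0,"tz":0.005,"yaw":0,"fingers":0.008},{"tx":0,"ty":0,"tz":0.01,"yaw":0,"fingers":0.008},{"tx":0,"ty":0,"tz":0.02,"yaw":0,"fingers":0.008},{"tx":0,"ty":0,"tz":0.03,"yaw":0,"fingers":0.008},{"tx":0,"ty":0,"tz":0,"yaw":0,"fingers":0.008},{"tx":0,"ty":0,"tz":0,"yaw":0,"fingers":0.008}]'>/dev/null; python3 - <<'E'
from h import *
st()
o=arm.get_obs();P=np.array(o['eef_pos'])
np.set_printoptions(linewidth=220,precision=2,suppress=True)
I=arm.get_image('side');S=I.max(2).astype(int)
for z in(.02,-.0187,-.05,-.0867,-.0957,-.1047):print(z,proj('side',[P+[0,0,z]])[0],end=' ')
p=proj('side',[P-[0,0,.08]])[0].astype(int);print()
print('    ',np.arange(p[0]-14,p[0]+14))
for r in range(p[1]-22,p[1]+14): print(r,S[r,p[0]-14:p[0]+14])
T=arm.get_image('top').max(2).astype(int)
q=proj('top',[[.611,-.171,.129]])[0].astype(int);print('top slot',np.arange(q[0]-9,q[0]+11))
for r in range(q[1]-9,q[1]+11,1):print(r,T[r,q[0]-9:q[0]+11])
E
```

```text
t 27.43 tcp [ 0.606  -0.1702  0.2247] appr [ 0.001 -0.    -1.   ] jaw ang 0.04 w 15.1 F [-2.8  0.3 -3.5] T [-0.22  0.86 -0.01] q [ 0.53  0.74 -0.61  1.53  0.48  1.02 -0.18]
t 28.18 tcp [ 0.6058 -0.1697  0.2894] appr [ 0.001 -0.    -1.   ] jaw ang 0.043 w 15.4 F [ 0.6 -0.5 -2.1] T [-0.05 -0.1  -0.  ] q [ 0.54  0.68 -0.64  1.45  0.42  1.15 -0.13]
0.02 [316.39 133.14] -0.0187 [316.07 145.42] -0.05 [315.81 155.09] -0.0867 [315.52 166.12] -0.0957 [315.45 168.78] -0.1047 [315.38 171.42] 
     [301 302 303 304 305 306 307 308 309 310 311 312 313 314 315 316 317 318 319 320 321 322 323 324 325 326 327 328]
142 [ 50  50  50  49  43  25   8   9   8   7  10   7   8  10   8   8   7   7   8  11  16  39  47  47  47 174 207 207]
143 [ 50  49  50  49  49  50  42  32  24  16  11   9   9   9   7   7   8   8  10  11  12  38  47  46  47 174 207 207]
144 [ 50  49  50  50  49  49  49  50  32  11  12  11   9   8   9  10   7   6  10  11  11  23  41  46  76 178 207 207]
145 [ 50  50  49  49  49  49  49  42  25   9  11  12   9  10   9   7   8   7  11  10  11  26  43  49 103 184 207 207]
146 [ 49  49  49  50  
[... 4764 characters left out ...]
9  17  17  14  13  15  11]
204 [91 84 58 67 97 62 43 39 30 22 12 16 15 16  6 14 11 16 14 12]
205 [72 74 62 57 70 61 63 73 62 29 17 17 15 12  5 11 19 11 13 10]
206 [ 60  75  64  54  57  74 109 118 104  54  13  12  16  18  20  19  14  14  14  10]
207 [ 46  71  69  54  54  88 136 150 131  63  18  19  20  19  22  19  12  17  16  12]
208 [ 39  67  76  58  52  79 134 146 124  58  19  11  19  23  23  23  14  14  16  14]
209 [ 34  60  81  73  60  70 103 110  87  40  20  16  19  17  19  20  11  14  12  11]
210 [21 52 76 79 76 70 68 59 40 12 17 11 15 14 13 14 16 14 13 16]
211 [21 45 74 81 81 80 73 47 17 11 12 21 13 19 10 12 16 12 10 16]
212 [12 38 69 80 89 83 74 50 23  6 14  8 18 16 16 16 13 13 14 17]
```

The shaft edges show the key leaning in the grip again (elastically, across the jaws). At the slot orientation that puts the tip about (+3,+9) mm from the TCP, as at the insertion that worked. Moving over the left screw with that offset and measuring there.

```bash
python3 -m crank '[{"tx":-0.0047,"ty":0.021,"tz":0,"yaw":0.13,"fingers":0.008},{"tx":-0.0047,"ty":0.021,"tz":0,"yaw":0.13,"fingers":0.008},{"tx":-0.0047,"ty":0.021,"tz":0,"yaw":0.13,"fingers":0.008},{"tx":-0.0047,"ty":0.021,"tz":0,"yaw":0.13,"fingers":0.008},{"tx":-0.0047,"ty":0.021,"tz":0,"yaw":0.13,"fingers":0.008},{"tx":-0.0047,"ty":0.021,"tz":0,"yaw":0.13,"fingers":0.008},{"tx":-0.0047,"ty":0.021,"tz":0,"yaw":0.13,"fingers":0.008},{"tx":-0.0047,"ty":0.021,"tz":0,"yaw":0.13,"fingers":0.008},{"tx":-0.0047,"ty":0.021,"tz":0,"yaw":0.13,"fingers":0.008},{"tx":-0.0047,"ty":0.021,"tz":0,"yaw":0.13,"fingers":0.008},{"tx":-0.0047,"ty":0.021,"tz":-0.02,"yaw":0.13,"fingers":0.008},{"tx":-0.0051,"ty":0.0217,"tz":-0.02,"yaw":0.127,"fingers":0.008},{"tx":0,"ty":0,"tz":-0.01,"yaw":0,"fingers":0.008},{"tx":0,"ty":0,"tz":0,"yaw":0,"fingers":0.008},{"tx":0,"ty":0,"tz":0,"yaw":0,"fingers":0.008}]'>/dev/null; cat > m.py <<'E'
from h import *
st()
o=arm.get_obs();P=np.array(o['eef_pos'])
np.set_printoptions(linewidth=220,precision=2,suppress=True)
I=arm.get_image('side');S=I.max(2).astype(int)
for z in(-.0187,-.05,-.0867,-.0997,-.1047):print(z,proj('side',[P+[0,0,z]])[0],end=' ')
p=proj('side',[P-[0,0,.08]])[0].astype(int);print()
print('    ',np.arange(p[0]-14,p[0]+14))
for r in range(p[1]-22,p[1]+18): print(r,S[r,p[0]-14:p[0]+14])
E
python3 m.py
```

```text
t 30.15 tcp [0.5495 0.0819 0.24  ] appr [ 0.001 -0.    -1.   ] jaw ang 1.597 w 15.1 F [-0.1 -0.3 -1.4] T [ 0.05 -0.14  0.01] q [ 0.33  0.74 -1.02  1.73  0.71  1.09  0.67]
-0.0187 [260.81 213.74] -0.05 [261.32 223.34] -0.0867 [261.9  234.25] -0.0997 [262.1  238.03] -0.1047 [262.18 239.48] 
     [247 248 249 250 251 252 253 254 255 256 257 258 259 260 261 262 263 264 265 266 267 268 269 270 271 272 273 274]
210 [118 119 119 119 119 119 110  81  38   9   9   9   9   9   8   8  10  10  10  15  13  10   8   8   7   7  23  85]
211 [118 119 119 119 119 112  79  23  11  10  10   9  10  10   8   9  10  10  12  33  39  23  10   8  22  47  66  93]
212 [118 119 119 119 119  93  41  11  11   9   9   9  11   9   9   8   8  12  12  39  69  54  14  14  55  89 100 101]
213 [118 119 119 119 119  88  27  13  12  10  10  10  11   9   6   8   9  11  12  13  84  78  29  23  67  85  88  94]
214 [118 119 120 119 119  88  26  13  13  12  11  10   9   8   9   8  11  10  12  11  85  94  56  19  25  30  50  72]
215 [119 119 119 119 118  88  26  13  11  13  13  12  11  11  11  11  12  13  13  15  85 109  79  32 
[... 3300 characters left out ...]
9  79  41  46  75  89  92  94  94  93  89  81  77  75  80  88  91  93  90  77  79  62  27  21  28  32  31  31]
245 [180 149 122 104 102  98  92  93  93  93  93  91  86  80  76  78  89  93  88  80 101  98  77  64  44  31  27  29]
246 [170 176 169 137 105  93  91  92  93  93  93  94  94  90  83  85  89  88  79  79 100 111 138 147 126  77  17  17]
247 [166 148 125 113 103  87  81  87  92  93  92  92  94  93  90  89  81  71  66  82 105 137 183 197 173 105  16  17]
248 [150 127 114 113 109  90  73  77  85  89  86  86  87  87  84  78  70  66  66  89 109 174 200 168 110  50  17  18]
249 [123 116 114 113 113  97  76  73  76  76  73  73  70  71  71  67  68  71  71  97 112 161 166 113  75  51  18  16]
```

```bash
python3 - <<'E'
from h import *
p=np.array([.552,.092,.132]);J=np.array([(proj('side',[p+d])-proj('side',[p]))[0]*100 for d in np.eye(3)*.01]).T/1000
print(J)
for dz in(-1,0,1,2): print(dz,np.linalg.solve(J[:,:2],np.array([.9,-1.57])-J[:,2]*dz))
E
```

```text
[[-0.26750986 -0.29459219 -0.01713676]
 [-0.19381931  0.19537519 -0.28825099]]
-1 [ 3.4283858  -6.11010846]
0 [ 2.62130263 -5.43539286]
1 [ 1.81421947 -4.76067726]
2 [ 1.00713631 -4.08596166]
```

Tip is about (+2,-5) mm from the slot. Correcting and lowering gently.

```bash
python3 -m crank '[{"tx":-0.001,"ty":0.0025,"tz":0,"yaw":0,"fingers":0.008},{"tx":-0.001,"ty":0.0025,"tz":-0.003,"yaw":0,"fingers":0.008},{"tx":0,"ty":0,"tz":-0.003,"yaw":0,"fingers":0.008},{"tx":0,"ty":0,"tz":0,"yaw":0,"fingers":0.008}]'|sed -n '2p;4p';python3 -m crank '[{"tx":0,"ty":0,"tz":-0.002,"yaw":0,"fingers":0.008},{"tx":0,"ty":0,"tz":-0.001,"yaw":0,"fingers":0.008},{"tx":0,"ty":0,"tz":0,"yaw":0,"fingers":0.008}]'|sed -n '2p;4p'
```

```text
eef_pos: [0.5466, 0.0877, 0.2333]
contact_force: [-0.6, 0.3, -1.9]
eef_pos: [0.5467, 0.0877, 0.2304]
contact_force: [0.0, -0.8, -1.7]
```

```bash
python3 -m crank '[{"tx":0,"ty":0,"tz":-0.002,"yaw":0,"fingers":0.008},{"tx":0,"ty":0,"tz":0,"yaw":0,"fingers":0.008}]'|sed -n '2p;4p';python3 -m crank '[{"tx":0,"ty":0,"tz":-0.002,"yaw":0,"fingers":0.008},{"tx":0,"ty":0,"tz":0,"yaw":0,"fingers":0.008}]'|sed -n '2p;4p';python3 -m crank '[{"tx":0,"ty":0,"tz":-0.002,"yaw":0,"fingers":0.008},{"tx":0,"ty":0,"tz":0,"yaw":0,"fingers":0.008}]';python3 -c "
from h import *
st()"
```

```text
eef_pos: [0.5468, 0.0878, 0.2286]
contact_force: [-0.8, -0.6, -1.0]
eef_pos: [0.5467, 0.0876, 0.2263]
contact_force: [-0.5, 0.0, -1.1]
time: 31.82
eef_pos: [0.5466, 0.0877, 0.2243]
tool_rot: [1.885, 1.57, -2.798]
contact_force: [0.4, -1.1, -2.8]
width: 0.174
t 31.82 tcp [0.5466 0.0877 0.2243] appr [-0.001 -0.    -1.   ] jaw ang 1.6 w 15.3 F [ 0.4 -1.1 -2.8] T [-0.22 -0.23 -0.01] q [ 0.32  0.76 -1.01  1.75  0.73  1.06  0.64]
```

Inserted about 8 mm deep, no load. Turning clockwise.

```bash
python3 -m crank '[{"tx":-0.0005,"ty":0.001,"tz":0,"yaw":-0.165,"fingers":0.008},{"tx":-0.0004,"ty":0.0011,"tz":0,"yaw":-0.165,"fingers":0.008},{"tx":-0.0003,"ty":0.0011,"tz":0,"yaw":-0.165,"fingers":0.008},{"tx":-0.0002,"ty":0.0011,"tz":0,"yaw":-0.165,"fingers":0.008},{"tx":-0.0001,"ty":0.0011,"tz":0,"yaw":-0.165,"fingers":0.008}]'>/dev/null; python3 -c "
from h import *
st()"; python3 -m crank '[{"tx":0.0004,"ty":0.001,"tz":0,"yaw":-0.165,"fingers":0.008},{"tx":0.0005,"ty":0.001,"tz":0,"yaw":-0.165,"fingers":0.008},{"tx":0.0006,"ty":0.001,"tz":0,"yaw":-0.165,"fingers":0.008},{"tx":0.0007,"ty":0.0009,"tz":0,"yaw":-0.165,"fingers":0.008}]'>/dev/null; python3 -c "
from h import *
st()"; python3 -m crank '[{"tx":0.0007,"ty":0.0009,"tz":0,"yaw":-0.165,"fingers":0.008},{"tx":0,"ty":0,"tz":0,"yaw":0,"fingers":0.008}]'>/dev/null; python3 -c "
from h import *
st()"
```

```text
t 32.45 tcp [0.5441 0.0922 0.2241] appr [-0.003 -0.002 -1.   ] jaw ang 0.77 w 15.1 F [-1.2 -2.2 -2.8] T [-0.67  0.32  0.18] q [ 0.21  0.68 -0.79  1.76  0.59  0.95 -0.06]
t 32.95 tcp [0.5456 0.0967 0.224 ] appr [-0.004 -0.001 -1.   ] jaw ang 0.11 w 15.1 F [-2.5 -1.2 -0.8] T [-0.46  0.68  0.14] q [ 0.1   0.64 -0.61  1.76  0.46  0.89 -0.6 ]
t 33.2 tcp [0.5465 0.098  0.2241] appr [-0.003 -0.002 -1.   ] jaw ang -0.047 w 15.2 F [-2.1 -1.2 -1.3] T [-0.35  0.76  0.23] q [ 0.07  0.64 -0.56  1.76  0.42  0.88 -0.73]
```

```bash
python3 -m crank '[{"tx":0,"ty":0,"tz":0,"yaw":-0.07,"fingers":0.008},{"tx":0,"ty":0,"tz":0,"yaw":0,"fingers":0.008}]'>/dev/null; python3 -c "
from h import *
st()"; python3 -m crank '[{"tx":0,"ty":0,"tz":0,"yaw":-0.07,"fingers":0.008},{"tx":0,"ty":0,"tz":0,"yaw":0,"fingers":0.008}]'>/dev/null; python3 -c "
from h import *
st()"
```

```text
t 33.45 tcp [0.5469 0.0982 0.2241] appr [-0.002 -0.001 -1.   ] jaw ang -0.115 w 15.2 F [-1.8 -0.1 -2.8] T [-0.22  0.92  0.39] q [ 0.06  0.63 -0.54  1.76  0.41  0.87 -0.78]
t 33.7 tcp [0.5474 0.0985 0.2242] appr [-0.001  0.    -1.   ] jaw ang -0.185 w 15.0 F [-3.   1.1 -4.4] T [0.   0.8  0.71] q [ 0.05  0.63 -0.52  1.76  0.4   0.86 -0.84]
```

Tight on the stop (0.71 N m). Back off, lift out and return to the stand.

```bash
python3 -m crank '[{"tx":-0.0005,"ty":0,"tz":0,"yaw":0.12,"fingers":0.008},{"tx":-0.0005,"ty":0,"tz":0,"yaw":0.11,"fingers":0.008},{"tx":0,"ty":0,"tz":0,"yaw":0,"fingers":0.008}]'>/dev/null; python3 -c "
from h import *
st()"; python3 -m crank '[{"tx":0,"ty":0,"tz":0.005,"yaw":0,"fingers":0.008},{"tx":0,"ty":0,"tz":0.01,"yaw":0,"fingers":0.008},{"tx":0,"ty":0,"tz":0.02,"yaw":0,"fingers":0.008},{"tx":0,"ty":0,"tz":0.04,"yaw":0,"fingers":0.008},{"tx":-0.003,"ty":-0.02,"tz":0.01,"yaw":0,"fingers":0.008},{"tx":-0.0045,"ty":-0.036,"tz":0,"yaw":0,"fingers":0.008},{"tx":-0.0045,"ty":-0.036,"tz":0,"yaw":0,"fingers":0.008},{"tx":-0.0045,"ty":-0.036,"tz":0,"yaw":0,"fingers":0.008},{"tx":-0.0045,"ty":-0.036,"tz":0,"yaw":0,"fingers":0.008},{"tx":-0.0045,"ty":-0.036,"tz":0,"yaw":0,"fingers":0.008},{"tx":-0.0045,"ty":-0.036,"tz":0,"yaw":0,"fingers":0.008},{"tx":-0.0045,"ty":-0.036,"tz":0,"yaw":0,"fingers":0.008},{"tx":-0.0045,"ty":-0.036,"tz":0,"yaw":0,"fingers":0.008},{"tx":-0.0045,"ty":-0.036,"tz":0,"yaw":0,"fingers":0.008},{"tx":-0.0045,"ty":-0.036,"tz":0,"yaw":0,"fingers":0.008},{"tx":-0.0045,"ty":-0.036,"tz":0,"yaw":0,"fingers":0.008},{"tx":-0.0045,"ty":-0.036,"tz":0,"yaw":0,"fingers":0.008},{"tx":-0.003,"ty":0,"tz":-0.02,"yaw":0,"fingers":0.008},{"tx":0,"ty":0,"tz":-0.02,"yaw":0,"fingers":0.008},{"tx":0,"ty":0,"tz":0,"yaw":0,"fingers":0.008}]'>/dev/null; python3 -c "
from h import *
st()"
```

```text
t 34.08 tcp [0.5466 0.0974 0.2243] appr [-0.002 -0.    -1.   ] jaw ang 0.04 w 15.0 F [-2.3 -2.  -2.8] T [-0.45  0.92  0.03] q [ 0.09  0.64 -0.59  1.76  0.44  0.88 -0.66]
t 36.58 tcp [ 0.4879 -0.3542  0.2698] appr [ 0.001 -0.    -1.   ] jaw ang 0.04 w 15.1 F [-0.6 -0.  -2.3] T [-0.01 -0.05 -0.01] q [ 0.89  0.65 -0.61  1.56  0.41  1.06  0.21]
```

```bash
python3 -m crank '[{"tx":-0.001,"ty":0,"tz":-0.03,"yaw":0,"fingers":0.008},{"tx":0,"ty":0,"tz":-0.015,"yaw":0,"fingers":0.008},{"tx":0,"ty":0,"tz":0,"yaw":0,"fingers":0.008}]'>/dev/null; python3 m.py; python3 - <<'E'
from h import *
np.set_printoptions(linewidth=220,precision=2,suppress=True)
print('rim',proj('side',[[.4914,-.3578,.098]]))
T=arm.get_image('top').max(2).astype(int)
for u,v in((266.9,227.5),(376.4,202.2)):
    u,v=int(round(u)),int(round(v))
    for r in range(v-5,v+6):print(r,T[r,u-7:u+8])
E
```

```text
t 36.95 tcp [ 0.4864 -0.3539  0.2246] appr [-0.  0. -1.] jaw ang 0.04 w 15.2 F [-0.1 -0.2 -2.5] T [ 0.   -0.08 -0.03] q [ 0.88  0.7  -0.59  1.62  0.45  0.96  0.18]
-0.0187 [392.25 155.75] -0.05 [391.1 164.8] -0.0867 [389.77 175.15] -0.0997 [389.31 178.75] -0.1047 [389.13 180.12] 
     [376 377 378 379 380 381 382 383 384 385 386 387 388 389 390 391 392 393 394 395 396 397 398 399 400 401 402 403]
151 [195 202 202 202 201 202 202  45   8   8   9   7   6   7   7   6  10   8   8  11  30  39  40  40  40  39  40  40]
152 [196 202 201 201 202 202 202 150  59   9   9   6   6   8   8   8   7   8   8   7  19  36  40  39  40  40  40  40]
153 [197 202 201 202 202 201 202 199 196 104  14   9   9   8   8   8  10   9   6   8  13  38  62  36  40  39  39  40]
154 [197 201 201 201 201 202 202 201 202 151  25  10  12   8   7   7   8   9   8   8  11  24  70  95  63  38  41  40]
155 [198 202 202 201 202 201 201 202 201 155  27  13  12  11   5   8   8   8   7   9  11  14  56 120 112  76  46  37]
156 [200 202 201 202 202 202 201 202 201 112  20   9  12   9  11   9  11  10   8  10  12  15  55 124 122 117 1
[... 4793 characters left out ...]
144 141 143 140 142 145 144 145 142 132]
198 [144 133 130 131 136 144 145 142 141 142 147 143 143 140 142]
199 [137 127 135 141 140 141 142 142 142 138 141 139 137 143 140]
200 [128 130 136 140 139 137 137 137 131 120 112 104 111 136 137]
201 [109 127 138 132 120 117 108 106  95  74  67  61  82 127 140]
202 [100 124 128 104  83  70  65  55  50  44  50  57  86 123 142]
203 [ 85 123 124  73  47  42  45  55  64  73  93 103 115 134 139]
204 [ 75 109 123  84  68  72  89 102 109 121 133 140 138 144 139]
205 [ 69  94 124 114 111 116 128 134 137 140 141 142 143 140 136]
206 [ 70  83 120 131 135 137 142 143 144 142 144 141 142 131 123]
207 [ 73  71  99 124 136 144 143 144 147 149 142 142 129 115 117]
```

Both slots now lie along the bar (slope about 0.22 against the bar's 0.213). The tip is within 2 mm of the tube's axis. Lowering.

```bash
python3 -m crank '[{"tx":-0.0015,"ty":-0.0015,"tz":-0.01,"yaw":0,"fingers":0.008},{"tx":0,"ty":0,"tz":-0.015,"yaw":0,"fingers":0.008},{"tx":0,"ty":0,"tz":-0.015,"yaw":0,"fingers":0.008}]'|sed -n '2p;4p';python3 -m crank '[{"tx":0,"ty":0,"tz":-0.02,"yaw":0,"fingers":0.008},{"tx":0,"ty":0,"tz":-0.02,"yaw":0,"fingers":0.008},{"tx":0,"ty":0,"tz":-0.012,"yaw":0,"fingers":0.008}]'|sed -n '2p;4p';python3 -m crank '[{"tx":0,"ty":0,"tz":-0.005,"yaw":0,"fingers":0.008},{"tx":0,"ty":0,"tz":-0.002,"yaw":0,"fingers":0.008},{"tx":0,"ty":0,"tz":0,"yaw":0,"fingers":0.008}]'; python3 m.py
```

```text
eef_pos: [0.4843, -0.3554, 0.1834]
contact_force: [0.3, -0.0, -1.3]
eef_pos: [0.484, -0.3551, 0.1308]
contact_force: [0.8, -0.6, -0.8]
time: 38.17
eef_pos: [0.485, -0.3555, 0.126]
tool_rot: [-0.478, 1.57, -0.438]
contact_force: [-0.5, -0.1, -2.1]
width: 0.172
t 38.17 tcp [ 0.485  -0.3555  0.126 ] appr [ 0.001 -0.    -1.   ] jaw ang 0.04 w 15.1 F [-0.5 -0.1 -2.1] T [-0.03 -0.09 -0.02] q [ 0.84  0.82 -0.52  1.71  0.55  0.76  0.1 ]
-0.0187 [389.4  183.53] -0.05 [388.31 191.94] -0.0867 [387.06 201.55] -0.0997 [386.62 204.9 ] -0.1047 [386.45 206.18] 
     [373 374 375 376 377 378 379 380 381 382 383 384 385 386 387 388 389 390 391 392 393 394 395 396 397 398 399 400]
177 [172 200 203 203 171 193 199 193  82   9  12  11  13  10   9   9   6   6   7   9  51 117 199 202 200 200 200 202]
178 [188 203 203 200 197 201 202 163  65   7   9  13  11   8   7   8   7   8   8   7 149 199 202 202 200 201 201 202]
179 [190 202 200 178 172 197 202 157  64   7   7   7   8   7   5   7   7   8   7   7 141 199 201 201 202 202 201 202]
180 [190 197 178 113 185 201 202 144  57  11   8   8   7   7   7   8   8   
[... 3590 characters left out ...]
5  94  83  69  64  65  65  61  54  48  44  41  41  41  40  42  41  49  58  64  64  80  82 112 116 117 115  91]
212 [117 117 117  82  63  64  64  65  63  61  54  49  49  48  48  54  54  62  64  64  80 112 117 117 116 117  99  62]
213 [117 116 108  78  63  63  63  63  63  62  64  63  65  64  63  64  64  64  64  79 112 116 117 116 115 102  72 117]
214 [ 97 103  78  65  63  63  63  63  63  63  63  64  64  63  64  64  64  64  79 111 115 116 117 116 105  73  85 188]
215 [ 59  63  63  63  63  65  63  65  64  64  63  63  64  64  64  64  64  64 109 114 116 116 116 110  85 111 135 190]
216 [102  71  58  56  60  63  65  65  64  63  63  63  64  64  64  64  63  63  98 104 114 113 112  88  72 182 191 190]
```

Almost seated, with the collar about 1 px right of the rim's middle. Small shift and lowering to contact.

```bash
python3 -m crank '[{"tx":0.0015,"ty":0.0015,"tz":-0.002,"yaw":0,"fingers":0.008},{"tx":0,"ty":0,"tz":-0.002,"yaw":0,"fingers":0.008},{"tx":0,"ty":0,"tz":0,"yaw":0,"fingers":0.008}]'|sed -n '2p;4p';python3 -m crank '[{"tx":0,"ty":0,"tz":-0.0015,"yaw":0,"fingers":0.008},{"tx":0,"ty":0,"tz":0,"yaw":0,"fingers":0.008}]'|sed -n '2p;4p';python3 -m crank '[{"tx":0,"ty":0,"tz":-0.001,"yaw":0,"fingers":0.008},{"tx":0,"ty":0,"tz":0,"yaw":0,"fingers":0.008}]'|sed -n '2p;4p'
```

```text
eef_pos: [0.4863, -0.3541, 0.1216]
contact_force: [0.0, -0.7, -2.4]
eef_pos: [0.4865, -0.3541, 0.1205]
contact_force: [-0.4, -1.4, 2.2]
eef_pos: [0.4868, -0.3542, 0.1203]
contact_force: [-0.5, -0.9, 8.3]
```

Seated at the expected height (0.1205). Releasing and lifting away.

```bash
python3 -m crank '[{"tx":0,"ty":0,"tz":0.001,"yaw":0,"fingers":0.018},{"tx":0,"ty":0,"tz":0,"yaw":0,"fingers":0.024},{"tx":0,"ty":0,"tz":0,"yaw":0,"fingers":0.035},{"tx":0,"ty":0,"tz":0,"yaw":0,"fingers":0.05},{"tx":0,"ty":0,"tz":0,"yaw":0,"fingers":0.06},{"tx":0,"ty":0,"tz":0,"yaw":0,"fingers":0.06}]' 10|sed -n '2p;4p;5p'; python3 -m crank '[{"tx":0,"ty":0,"tz":0.02,"yaw":0,"fingers":0.06},{"tx":0,"ty":0,"tz":0.03,"yaw":0,"fingers":0.06},{"tx":0,"ty":0,"tz":0.04,"yaw":0,"fingers":0.06},{"tx":0,"ty":0,"tz":0.05,"yaw":0,"fingers":0.06},{"tx":0,"ty":0,"tz":0.02,"yaw":0,"fingers":0.06},{"tx":0,"ty":0,"tz":0,"yaw":0,"fingers":0.06}]'|sed -n '2p;4p;5p'
python3 - <<'E'
from h import *
np.set_printoptions(linewidth=220)
I=arm.get_image('side');S=I.max(2).astype(int)
for r in range(163,194): print(r,S[r,372:410])
Z=np.array(cv2.imread('pics/side0.png')).max(2).astype(int)
d=np.abs(I.astype(int).max(2)-Z)>40
n,l,s,c=cv2.connectedComponentsWithStats(d.astype(np.uint8))
print([(s[i].tolist()) for i in range(1,n) if s[i][4]>15])
E
```

```text
eef_pos: [0.4862, -0.3539, 0.1201]
contact_force: [0.8, 0.4, 0.0]
width: 0.674
eef_pos: [0.4871, -0.3542, 0.2817]
contact_force: [1.0, -0.6, -0.2]
width: 0.68
163 [102 118 145 195 202 202 202 202 202 202 202 202 202 202 201 202 202 202 201 202 202 201 202 202 202 202 202 202 202 202 201 198 190 124 122 121 119 120]
164 [132 134 161 197 202 202 202 202 202 202 202 202 202 201 202 202 202 202 201 202 202 201 202 202 202 202 202 202 202 201 201 202 201 198 188 121 122 124]
165 [ 99 127 161 196 202 201 202 202 202 202 201 202 202 202 201 201 202 202 202 202 202 202 202 154  68  74 158 202 202 202 202 202 202 202 201 197 187 122]
166 [ 99  97 172 199 202 202 202 202 202 202 202 201 201 202 202 202 201 202 202 201 202 201 108  22  21  21  31  83 202 202 202 202 201 202 202 201 202 198]
167 [ 98  99 172 199 202 202 202 202 202 202 202 202 202 202 202 202 202 202 202 200 199 111  23  20  22  19  21  31 117 202 202 201 201 202 202 201 202 202]
168 [102 124 174 199 202 202 202 202 202 202 202 202 202 202 202 202 201 202 199 154  35  21  21  21  21  20  17  22 113 202 202 202 202 202 202 202 20
[... 4311 characters left out ...]
 [447, 162, 25, 22, 270], [391, 165, 14, 12, 95], [375, 169, 15, 15, 121], [395, 177, 30, 32, 256], [419, 177, 39, 62, 621], [254, 178, 20, 23, 121], [244, 181, 12, 16, 86], [313, 183, 8, 7, 25], [396, 183, 17, 4, 22], [307, 186, 14, 10, 70], [370, 187, 10, 13, 48], [315, 189, 11, 12, 48], [251, 193, 93, 77, 1841], [331, 194, 14, 14, 125], [237, 198, 14, 41, 180], [340, 200, 10, 10, 38], [454, 204, 7, 7, 16], [355, 212, 88, 126, 2812], [327, 245, 4, 5, 16], [446, 244, 15, 34, 262], [247, 253, 20, 13, 121], [264, 254, 8, 5, 24], [460, 263, 6, 15, 20], [509, 263, 3, 28, 43], [272, 264, 20, 15, 134], [454, 270, 3, 10, 16], [416, 405, 29, 28, 215], [473, 420, 7, 15, 65], [449, 431, 23, 11, 112]]
```

Key seated upright: the handle is level and centred at (389,173), as predicted for the seated pose. The bar and slots have not moved and the gripper is clear. Handing in.

```bash
python3 -c "
from h import *
st();print(arm.finish_job())"
```

```text
t 40.65 tcp [ 0.4861 -0.354   0.28  ] appr [ 0. -0. -1.] jaw ang 0.04 w 60.1 F [-0.4 -0.5 -0.4] T [-0.03 -0.06 -0.03] q [ 0.9   0.64 -0.62  1.55  0.4   1.08  0.22]
the job is handed in; nothing more can be done
None
```

The clamping job is finished and handed in at 40.7 s, but the three look-alike keys ended up lying on the bench.

**Bar:** I squeezed the lock (41.4 mm, fully pressed), slid the bar about 76 mm until it stopped hard against the flasks, pushed to about 10 N and let go. When I measured the slots after tightening, the bar was still where I had left it.

**Screws:** I turned both clockwise with the black key until they hit their stops, at 0.67 N m (right) and 0.71 N m (left). Afterwards the top camera showed both slots along the bar.

**Key:** It is back in its stand with the collar on the rim, seated at the expected height. The handle sits level and where the seated pose predicts, and the gripper is clear of it.

**What went wrong or disagreed:**
- **First grasp:** it was too high and closed on nothing, so I gripped again lower.
- **First try at the right screw:** the key missed the slot and pressed on the screw head with up to 28 N. It tilted in the grip before I got it in.
- **Look-alike keys:** the blue, orange and white keys stood upright at the start and were lying down by 2.9 s. My path kept the gripper at z 0.32, about 90 mm to the side of them, and I read no contact force. They probably tipped over by themselves, but I can't rule out that the arm touched them. I left them where they lay.
- **Last checks:** my 12 pictures were used up before the first screw was turned, so the later checks are pixel and force readings, not views. The right flask was mostly hidden by the arm when the bar was pressed home, so I judged its contact from the bar's hard stop.

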